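Make up the drilling kit and the stone-setting kit in their fitted trays

ROBOT

A 7-joint arm with a two-finger parallel gripper is mounted at the origin on a cart in front of the work surface, level with it; the furniture and walls round the work are solid. World frame = base frame: x ahead of the robot, y to its left, z up, the work surface at z = 0. Lengths are in m, angles in rad, forces in N, time in s.
With the tool pointing down it reaches from about 0.425 to 0.875 m from the base axis. Payload 8.4 kg.
Tool frame: the origin (TCP) lies on the centre line of the jaws, within the pads' length; the fingertips stand 19 mm ahead of it and the grasp point (between the pads) is the TCP; z points along the fingers, y is the line along which they close (so a half turn about z gives the same grasp; the last joint's range is limited). The gripper opens to 87 mm and grips with 3 to 60 N. Pads are 19 mm wide; open, the fingers measure 117 mm over their backs; the gripper's body (75 mm by 190 mm) begins 51 mm behind the grasp point.
Start: joints at [-1.223, 0.333, 0.04, 1.465, -0.013, 1.343, -0.059], TCP at [0.281, 0.586, 0.242] pointing down, gripper open.
Joint ranges: [-2.58, 2.58], [-0.38, 2.09], [-1.3, 1.39], [0.25, 2.4], [-1.5, 4.64], [0.08, 2.09], [-2.65, 2.65]. Speed limits (rad/s): [2.22, 2.22, 2.79, 2.79, 3.14, 3.14, 3.14].

INTERFACE

Orientations are given as a unit quaternion [x, y, z, w].
In Python, from cell import * gives the robot as it stands. The module is installed in compiled form; this text tells all that it offers.
- The arm moves only by the tool jog_arm, never from a script. Its argument "targets" is a list of rows, each a list of 3 entries, a list of its own where there are three numbers: the shift along the tool's x, y, z in mm, then the turn, a rotation vector about the tool's x, y, z in degrees, then the opening, from 0 (shut) to 1 (fully open). In form: [[[tx, ty, tz], [ax, ay, az], gripper], ...]. A call has 1 to 5 rows; each row is the pose to reach, as a shift and turn from the pose commanded when the call began, along the tool's axes at that moment; what a row does not reach only later rows make up. A row lasts 1/12 s, in which the tool goes at most 41.7 mm and 7.16 degrees, less where a joint would pass 70% of its speed; a pose out of reach is approached as far as the arm can. A call with a gripper value outside its range is refused whole. The fingers move at their own pace and stop on an object; "squeeze" is the grip in N (left out, the last holds). Time passes only in rows, so rows that repeat a pose let the fingers close. It gives the time, the measured TCP pose, the force, the opening and the grip force at its end, in the units of the state.
- read_state(): the state, without advancing time (a new reading comes with each control period).
- camera(name): name is "scene" or "top" or "wrist"; returns (picture, depth): 420x560x3 uint8, red, green, blue; 420x560 float32, m along the optical axis (not along the pixel's ray), 0 where there is no reading.
- calibration(name): a dict with "intrinsics" (3x3 intrinsics, pixels), "position" and "attitude" of the camera in the world. Camera axes: x right, y up, looking along -z (the intrinsics and any distortion apply to the point x, -y, -z); pixel columns grow to the right and rows downward; lengths in m; the calibration is good to about 2 mm. A picture is of the moment at which its call begins: read the wrist's pose just before it. calibration takes no time and is no camera call; for the wrist camera it gives the pose at the moment of the call.
- finish_job(): hands the job in; it is judged then, once.
The state is a dict: "t": time; "joints": joint angles; "joint_velocities": joint speeds; "tau": joint torques, N m; "tcp_pos": TCP position; "eef_rot": TCP orientation; "ft_force": force on the tool from outside, world axes, zero at the start; "ft_torque": the same for the moment, N m; "width": opening from 0.0 (shut) to 1.0 (fully open); "gripper_force": force on a finger pad.
Only numpy, scipy, OpenCV 4.12 (cv2) and the standard library are available. Lean on these libraries where they do the work, as an engineer would, in place of code of your own. Each camera call takes 0.05 s, during which the arm holds its last target. There are 200 camera calls.

TASK

Make up the two kits for the day's bench jobs from the stock round the trays: the drilling kit (drill box, pin vice and oil bottle) goes into the long tray with three cut-outs, the stone-setting kit (stone box and the low jar of setter's wax) into the short tray with two. Seat each thing flat in the cut-out made for it, let go of it, and keep the oil bottle upright all the way so that it does not leak; the white jar and the red-lidded jar belong to neither kit and stay where they are.

Things in the scene. Friction and masses are not known exactly. Their poses are not given: they have to be found in the camera images.
- long_tray: Drilling-kit tray, 80 x 252 mm. Wood tray, black foam, fixed. Origin: centre of underside; y along it. Rim top 15 mm, foam top 13 mm above bench. Cut-outs at x = 0, 8 mm deep, floor 5 mm above bench: round, 52 mm across, at y = +90 mm (oil bottle); rectangle 58 (x) x 80 (y) mm at y = +10 mm (drill box); slot 27 (x) x 72 (y) mm at y = -80 mm (pin vice).
- short_tray: Stone-setting-kit tray, 80 x 152 mm. Wood tray, black foam, fixed. Origin: centre of underside; y along it. Rim top 15 mm, foam top 13 mm above bench. Cut-outs at x = 0, 8 mm deep, floor 5 mm above bench: round, 42 mm across, at y = +44 mm (low jar); rectangle 58 (x) x 70 (y) mm at y = -26 mm (stone box).
- drill_box: The longer of two flat plastic boxes with clear lids (dark blue base), 48 mm (x; 45 mm without its clasp) x 70 mm (y) x 18 mm high, lid shut and fixed. Origin at the centre of its underside; long side along y, so take it across x from above. Either way round will do in its cut-out, where its upper 10 mm stand proud of the foam.
- stone_box: The shorter of two flat plastic boxes with clear lids (black base), 48 mm (x; 45 mm without its clasp) x 60 mm (y) x 20 mm high, lid shut and fixed. Origin at the centre of its underside; long side along y, so take it across x from above. Either way round will do in its cut-out, where its upper 12 mm stand proud of the foam.
- pin_vice: Small black pin vice (bulbous grip tapering to a thin shank) lying on the bench, 17 mm (x) x 62 mm (y) x 17 mm high. Origin at the centre of its underside; length along y, so take it across x from above, at its middle. Either way round will do in its slot, where its upper 9 mm stand proud of the foam. It does not roll.
- oil_bottle: Small oil bottle with a long red pointed spout, standing upright, 105 mm tall; cylindrical body 42 mm across up to 60 mm height, spout above. Origin at the centre of its underside, z up its axis. Behind the stock the bench is crowded: bottles up to 0.13 m high from x = 0.58 m on, a lever press up to 0.28 m high from x = 0.66 m on.
- low_jar: The lowest and smallest jar: grey with a black ridged screw lid, 32 mm across, 26 mm high, upright. It stands among the loose stock, within about 0.2 m of a tray; the jars farther back on the bench are part of the room. Origin at the centre of its underside, z up its axis.
- white_jar: Wider jar, white with a cream ridged lid, 40 mm across, 40 mm high. Belongs to neither kit: stays where it stands. Origin at the centre of its underside.
- red_jar: Tall jar with a red ridged lid, 34 mm across, 45 mm high. Belongs to neither kit: stays where it stands. Origin at the centre of its underside.
Mind the look-alikes: they are no part of the job. Leave any purple look-alike of the low_jar alone.

How it is judged:
At the end, for the whole second after the job is handed in: Each kit thing is in its own cut-out, within 10 mm of its centre in tray x and y, its underside under 8 mm above the tray's, upright within 0.12 rad, boxes and pin vice along tray y within 0.35 rad; released, at rest. White and red-lidded jars upright, within 30 mm of their start (x of drill_box in the frame of long_tray between -0.01 and 0.01 m and y of drill_box in the frame of long_tray between 0 and 0.02 m and z of each of drill_box, pin_vice, oil_bottle in the frame of long_tray below 0.008 m and angle between each of drill_box, pin_vice, oil_bottle, stone_box, low_jar, white_jar, red_jar's own z axis and vertical below 0.12 rad and angle between the y axis of each of drill_box, pin_vice and the y axis of long_tray, either way round below 0.35 rad and contact force between each of drill_box, pin_vice, oil_bottle, stone_box, low_jar and the fingers below 0.05 N and linear speed of each of drill_box, pin_vice, oil_bottle, stone_box, low_jar below 0.02 m/s and angular speed of each of drill_box, pin_vice, oil_bottle, stone_box, low_jar below 0.2 rad/s and x of pin_vice in the frame of long_tray between -0.01 and 0.01 m and y of pin_vice in the frame of long_tray between -0.09 and -0.07 m and x of oil_bottle in the frame of long_tray between -0.01 and 0.01 m and y of oil_bottle in the frame of long_tray between 0.08 and 0.1 m and x of stone_box in the frame of short_tray between -0.01 and 0.01 m and y of stone_box in the frame of short_tray between -0.036 and -0.016 m and z of each of stone_box, low_jar in the frame of short_tray below 0.008 m and angle between the y axis of stone_box and the y axis of short_tray, either way round below 0.35 rad and x of low_jar in the frame of short_tray between -0.01 and 0.01 m and y of low_jar in the frame of short_tray between 0.034 and 0.054 m and distance of each of white_jar, red_jar from where it was at the start of the episode below 0.03 m); the robot touches nothing.
It fails at once if the oil bottle is tipped by more than 0.6 rad (angle between oil_bottle's own z axis and vertical above 0.6 rad).
It fails at once if the white jar or the red-lidded jar is moved by more than 30 mm (distance of any of white_jar, red_jar from where it was at the start of the episode above 0.03 m).
It also fails if it takes over 122 s, if anything falls off the work surface, if the arm or the gripper's body presses on something with over 40 N, if the wrist force passes 120 N, or if a joint passes its speed limit or range.

## Working session

There is one attempt and no reset: what is moved stays moved. The work goes in short steps, Python scripts to look and compute and a tool call to move; the robot and the scene stay as the last step left them, time stands still between calls to the robot, and variables do not carry over. Pictures are saved under pics/ and viewed, at most 14 in all, crops included, and the job is handed in when it is done.

Besides the shell and the picture viewer there is one more tool, called after "Emit:" as name(argument=value, ...) on one line, values as JSON. jog_arm: Moves the arm, as the interface text tells. Its arguments: {"type":"object","properties":{"targets":{"type":"array","items":{"type":"array"}},"squeeze":{"type":"number"}},"required":["targets"]}

```bash
mkdir -p pics; python3 - <<'E'
from cell import *
import cv2,numpy as np
for n in("scene","top"):
    p,d=camera(n); cv2.imwrite(f"pics/{n}0.png",p[:,:,::-1]); np.savez(f"{n}0.npz",p=p,d=d)
    c=calibration(n); print(n,{k:np.round(v,4).tolist() if not isinstance(v,str) else v for k,v in c.items()})
s=read_state(); print(s)
E
```

```text
scene {'intrinsics': [[522.5183, 0.0, 273.585], [0.0, 522.5183, 208.7941], [0.0, 0.0, 1.0]], 'position': [-0.3009, -0.7495, 0.6017], 'attitude': [0.4953, -0.2088, -0.3105, 0.784]}
top {'intrinsics': [[402.9685, 0.0, 287.9889], [0.0, 402.9685, 203.6735], [0.0, 0.0, 1.0]], 'position': [0.3542, 0.0924, 1.0773], 'attitude': [-0.0569, 0.0574, 0.7138, -0.6956]}
{'t': 0.1, 'joints': array([-1.2231937 ,  0.33384521,  0.03989454,  1.46614585, -0.01341967,
        1.34332204, -0.05851661]), 'joint_velocities': array([-3.76242710e-05, -3.12013178e-03,  1.98002780e-04, -2.08973886e-03,
       -5.73311251e-04, -2.80033868e-03, -1.54527446e-04]), 'tau': array([ 4.07661937e-03, -6.57807612e+01,  1.33930564e+00, -4.04701674e+01,
       -5.98962209e-02,  4.09227773e-02,  6.52420999e-05]), 'tcp_pos': array([0.28071359, 0.58582839, 0.24076338]), 'eef_rot': array([ 2.21575051e-01,  9.75143050e-01, -7.17226336e-04, -1.19390929e-04]), 'ft_force': array([ 0.20101525, -0.6333728 ,  0.48452885]), 'ft_torque': array([ 0.02654651,  0.00258394, -0.03011047]), 'gripper_force': 0.0, 'width': 1.0018817181018085}
```

View pics/scene0.png

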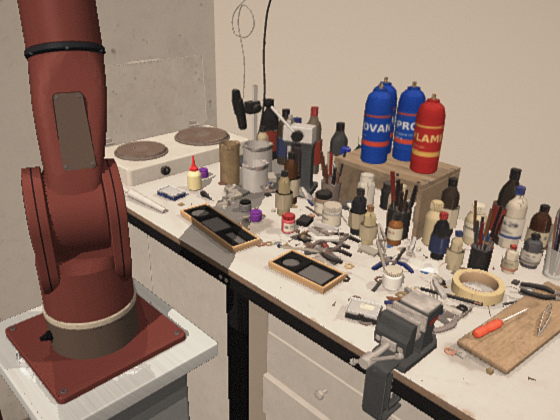

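View pics/top0.png

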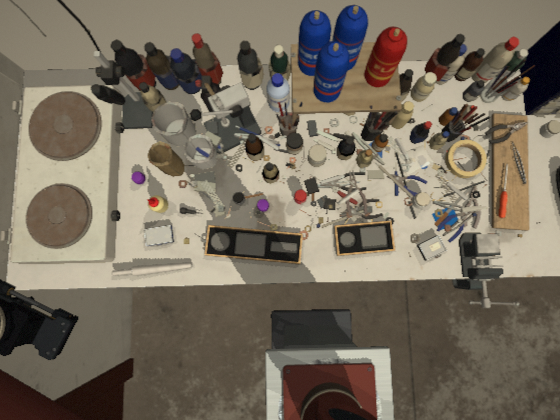

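The top view shows the long tray at (252,244), short tray at (364,238), flat boxes at (158,234) and (430,246), bottle at (157,204), a dark small tool at (188,210) and a grey/black jar at (238,197). There are purple jars at (263,205) and (138,178). I'll enlarge it.

```bash
cat > h.py <<'E'
import numpy as np,cv2
from scipy.spatial.transform import Rotation as R
def ray(c,u,v):
    K=np.array(c["intrinsics"]); x=(np.asarray(u,float)-K[0,2])/K[0,0]; y=(np.asarray(v,float)-K[1,2])/K[1,1]
    d=np.stack([x,-y,-np.ones_like(x)],-1); return R.from_quat(c["attitude"]).apply(d)
def onz(c,u,v,z):
    d=ray(c,u,v); p=np.array(c["position"]); return p+d*((z-p[2])/d[...,2])[...,None]
def cloud(c,D):
    v,u=np.mgrid[:D.shape[0],:D.shape[1]]; d=ray(c,u.ravel(),v.ravel()); return (np.array(c["position"])+d*D.ravel()[:,None]).reshape(D.shape+(3,))
E
python3 - <<'E'
import numpy as np,cv2
from h import *
from cell import calibration
z=np.load("top0.npz");p=z['p'][:,:,::-1]
a=cv2.resize(p[165:275,120:320],None,fx=4,fy=4,interpolation=cv2.INTER_CUBIC)
cv2.imwrite("pics/c1.png",a)
a=cv2.resize(p[165:275,290:490],None,fx=4,fy=4,interpolation=cv2.INTER_CUBIC)
cv2.imwrite("pics/c2.png",a)
for n,pts in(("top",[(252,244),(364,238),(158,234),(430,246),(157,204),(188,210),(238,197),(300,197),(263,205),(138,178)]),("scene",[(220,228),(310,270),(172,193),(362,312),(393,276),(245,210),(288,222)])):
    D=np.load(n+"0.npz")['d'];C=cloud(calibration(n),D)
    for u,v in pts: print(n,u,v,C[v,u].round(3))
E
```

```text
top 252 244 [0.423 0.188 0.005]
top 364 238 [ 0.432 -0.111  0.001]
top 158 234 [0.455 0.434 0.017]
top 430 246 [ 0.405 -0.277  0.024]
top 157 204 [0.528 0.424 0.061]
top 188 210 [0.517 0.356 0.014]
top 238 197 [0.547 0.221 0.026]
top 300 197 [0.54  0.058 0.043]
top 263 205 [0.524 0.156 0.025]
top 138 178 [0.605 0.488 0.028]
scene 220 228 [0.417 0.17  0.006]
scene 310 270 [ 0.439 -0.113  0.004]
scene 172 193 [0.437 0.411 0.017]
scene 362 312 [ 0.378 -0.297  0.023]
scene 393 276 [ 0.512 -0.273  0.033]
scene 245 210 [0.534 0.21  0.005]
scene 288 222 [0.529 0.045 0.032]
```

View pics/c1.png

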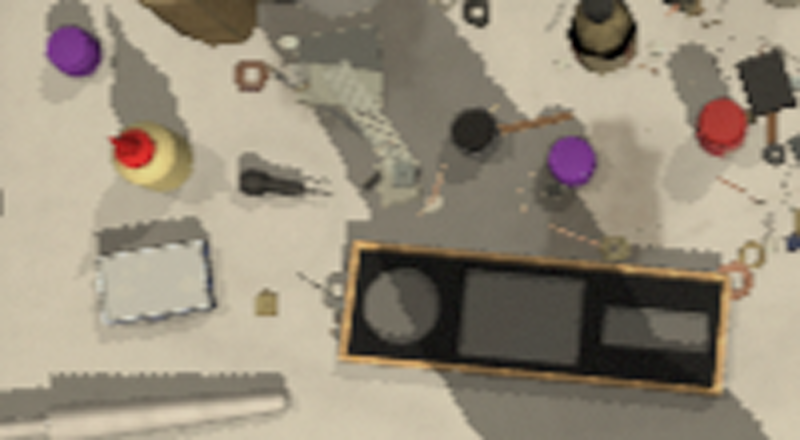

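View pics/c2.png

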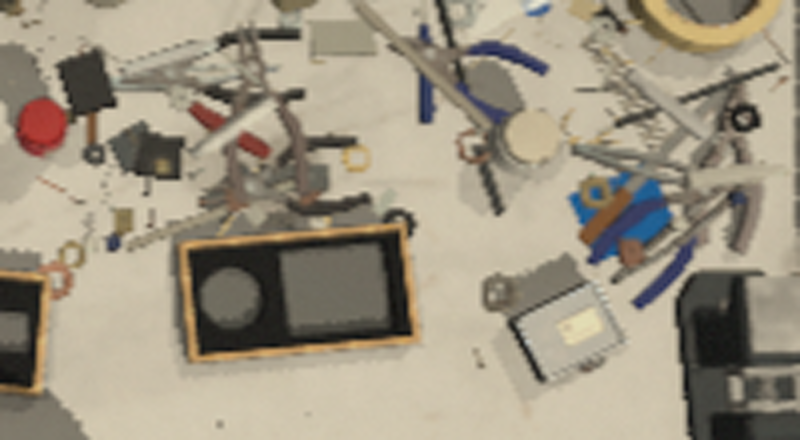

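Chosen by description. Drill box is the blue-based box at (158,235), not the black-based one at (430,246). Low jar is the grey/black one at (238,197), not the purple ones at (263,205) and (138,178). Bottle is at (157,204), pin vice at (188,210), stone box at (430,246). White jar at (423,199) and red jar at (300,197) stay put. Next I'll go close for a wrist view, which also checks this choice.

Emit:
jog_arm(targets=[[[-41, -14, -11], [0, 0, 0], 1], [[-82, -28, -22], [0, 0, 0], 1], [[-123, -42, -33], [0, 0, 0], 1], [[-164, -56, -44], [0, 0, 0], 1], [[-200, -68, -54], [0, 0, 0], 1]])

```text
t: 0.52
tcp_pos: [0.4261, 0.4432, 0.2932]
eef_rot: [0.222, 0.975, -0.0, -0.0]
ft_force: [0.4, 0.8, -0.2]
width: 1.005
gripper_force: 0.0
```

Emit:
jog_arm(targets=[[[-12, -4, -3], [0, 0, -6], 1], [[-25, -8, -6], [0, 0, -13], 1], [[-25, -8, -6], [0, 0, -20], 1], [[-25, -8, -6], [0, 0, -25.6], 1], [[-25, -8, -6], [0, 0, -25.6], 1]])

```text
t: 0.93
tcp_pos: [0.4443, 0.4265, 0.2987]
eef_rot: [-0.002, 1.0, -0.0, -0.0]
ft_force: [0.5, -0.4, -0.6]
width: 1.001
gripper_force: 0.0
```

```bash
cat > look.py <<'E'
import sys,numpy as np,cv2
from cell import *
from h import *
n=sys.argv[1]; c=calibration("wrist"); s=read_state(); p,d=camera("wrist")
np.savez(f"{n}.npz",p=p,d=d,c=np.array(c,dtype=object)); cv2.imwrite(f"pics/{n}.png",p[:,:,::-1])
print(s["t"],s["tcp_pos"].round(4),R.from_quat(s["eef_rot"]).as_matrix().round(3).tolist()); print(np.round(c["position"],3),[onz(c,u,v,0).round(3).tolist() for u,v in((0,0),(559,0),(559,419),(0,419),(280,210))])
E
python3 look.py w1
python3 - <<'E'
from h import *
from cell import calibration
C=cloud(calibration("top"),np.load("top0.npz")['d']).reshape(-1,3)
# max height in body footprints on a grid x>.54
for y0 in np.arange(.16,.52,.03):
    print(round(y0,2),[ (lambda s: round(float(s[:,2].max()),3) if len(s) else None)(C[(abs(C[:,1]-y0)<.016)&(abs(C[:,0]-x0)<.011)]) for x0 in np.arange(.46,.66,.02)])
E
```

```text
0.9333 [0.4443 0.4265 0.2987] [[-1.0, -0.004, -0.001], [-0.004, 1.0, -0.001], [0.001, -0.001, -1.0]]
[0.368 0.426 0.444] [[0.234, 0.095, 0.0], [0.231, 0.757, 0.0], [0.861, 0.909, 0.0], [0.866, -0.053, 0.0], [0.49, 0.428, 0.0]]
0.16 [0.019, 0.007, 0.008, 0.03, 0.031, 0.005, 0.066, 0.103, 0.1, 0.08]
0.19 [0.019, 0.004, 0.008, 0.022, 0.006, 0.006, 0.005, 0.004, 0.005, 0.08]
0.22 [0.019, 0.005, 0.006, 0.004, 0.032, 0.03, 0.004, 0.004, 0.029, 0.029]
0.25 [0.021, 0.018, 0.034, 0.034, 0.028, 0.028, 0.004, 0.004, 0.024, 0.028]
0.28 [0.019, 0.019, 0.034, 0.038, 0.028, 0.026, 0.024, 0.018, 0.016, 0.086]
0.31 [0.018, 0.017, 0.012, 0.014, 0.021, 0.025, 0.028, 0.023, 0.081, 0.084]
0.34 [0.008, 0.004, 0.011, 0.016, 0.006, 0.024, 0.028, 0.027, 0.02, 0.084]
0.37 [0.006, 0.006, 0.012, 0.023, 0.007, 0.005, 0.027, 0.028, 0.129, 0.13]
0.4 [0.023, 0.023, 0.005, 0.047, 0.048, 0.005, 0.004, 0.006, 0.13, None]
0.43 [0.024, 0.023, 0.005, 0.106, 0.106, 0.057, 0.006, 0.004, 0.131, 0.129]
0.46 [0.024, 0.02, 0.007, 0.069, 0.069, 0.005, 0.006, 0.004, 0.005, 0.003]
0.49 [0.005, 0.005, 0.005, 0.004, 0.004, 0.005, 0.006, 0.032, 0.031, 0.006]
```

View pics/w1.png

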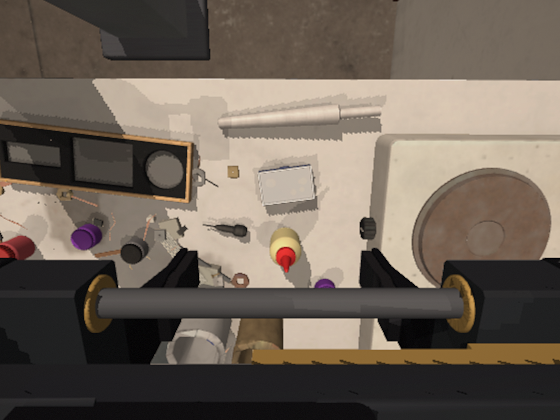

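The wrist view confirms the choice. Grey jar with black lid at (134,250), purple look-alike at (87,236), pin vice at (226,231), bottle at (285,243), drill box at (287,185), and the long tray's round cut-out at (165,168). Now I'll measure from the wrist and top views.

```bash
cat > meas.py <<'E'
import sys
from h import *
from cell import calibration
def comp(C,xy,r,zlo,zhi):
    m=(C[...,2]>zlo)&(C[...,2]<zhi)&(np.hypot(C[...,0]-xy[0],C[...,1]-xy[1])<r)
    n,l,st,ce=cv2.connectedComponentsWithStats(m.astype(np.uint8)); 
    k=1+np.argmax(st[1:,4]); return C[l==k]
def rep(nm,P):
    (a,b),(w,h),t=cv2.minAreaRect((P[:,:2]*1000).astype(np.float32))
    yaw=np.radians(t if w>h else t+90); yaw=(np.degrees(yaw)+180)%180  # long-axis angle from world x
    print(nm,"ctr",round(a,1),round(b,1),"size",round(max(w,h),1),round(min(w,h),1),"long axis deg from +y",round(yaw-90,1),"z90",(np.percentile(P[:,2],[10,50,97])*1000).round(1))
def load(n):
    if n=="top0": z=np.load("top0.npz"); return z['p'],cloud(calibration("top"),z['d']),calibration("top")
    z=np.load(n+".npz",allow_pickle=True); c=z['c'].item(); return z['p'],cloud(c,z['d']),c
O={"drill":((.455,.434),.055,.012,.03),"bottle":((.525,.424),.04,.05,.075),"pin":((.517,.356),.045,.006,.025),"jar":((.547,.221),.024,.018,.035),
"stone":((.405,-.277),.055,.014,.03),"red":((.54,.058),.03,.035,.06),"white":((.512,-.273),.035,.03,.06)}
def tray(n,p,C,xy,r):
    h=cv2.cvtColor(p,cv2.COLOR_RGB2HSV); m=(h[...,1]>90)&(h[...,0]>8)&(h[...,0]<28)&(h[...,2]>70)&(C[...,2]<.022)&(C[...,2]>.006)&(np.hypot(C[...,0]-xy[0],C[...,1]-xy[1])<r)
    m=cv2.morphologyEx(m.astype(np.uint8),cv2.MORPH_CLOSE,np.ones((5,5)))
    _,l,st,_=cv2.connectedComponentsWithStats(m); k=1+np.argmax(st[1:,4]); rep(n,C[l==k])
if __name__=="__main__":
  for n in sys.argv[1:]:
    print("==",n); p,C,c=load(n)
    for k,(xy,r,a,b) in O.items():
        try: rep(k,comp(C,xy,r,a,b))
        except Exception as e: print(k,"none")
    for k,xy,r in(("long",(.423,.188),.15),("short",(.432,-.111),.10)):
        try: tray(k,p,C,xy,r)
        except Exception as e: print(k,"none")
E
python3 meas.py top0 w1
```

```text
== top0
drill ctr 451.4 435.7 size 71.7 46.6 long axis deg from +y 7.5 z90 [15.9 18.5 22.2]
bottle ctr 534.8 433.6 size 37.2 33.5 long axis deg from +y 87.7 z90 [51.7 57.6 72.4]
pin ctr 517.2 355.4 size 50.2 16.4 long axis deg from +y -4.1 z90 [ 9.8 14.1 19.2]
jar ctr 546.0 223.2 size 29.5 28.7 long axis deg from +y -71.8 z90 [21.8 26.2 30.4]
stone ctr 400.6 -283.3 size 61.7 47.3 long axis deg from +y 23.4 z90 [17.8 20.5 24.5]
red ctr 545.4 58.9 size 32.0 28.7 long axis deg from +y 88.4 z90 [41.4 45.6 49.1]
white ctr 526.0 -262.5 size 38.4 33.3 long axis deg from +y 37.9 z90 [35.8 40.6 44.2]
long ctr 425.6 178.4 size 263.2 105.7 long axis deg from +y -11.5 z90 [11.4 14.8 18.8]
short ctr 422.1 -45.0 size 292.6 91.6 long axis deg from +y 8.9 z90 [11.7 14.9 18.4]
== w1
drill ctr 450.7 434.8 size 70.1 47.8 long axis deg from +y 8.3 z90 [19.  20.1 21.6]
bottle ctr 531.7 434.3 size 39.0 36.4 long axis deg from +y 2.9 z90 [51.7 57.3 73. ]
pin ctr 513.2 351.1 size 60.4 16.0 long axis deg from +y -10.7 z90 [11.4 14.9 19.4]
jar ctr 546.3 223.2 size 30.7 30.1 long axis deg from +y -63.0 z90 [21.2 27.9 29.6]
stone none
red ctr 538.5 66.9 size 27.6 12.1 long axis deg from +y -59.6 z90 [35.9 42.1 48.4]
white none
long ctr 422.1 237.9 size 377.6 107.3 long axis deg from +y 0.3 z90 [11.6 16.6 18.5]
short none
```

```bash
cat > trays.py <<'E'
from meas import *
def foam(n,xy,half):
    p,C,c=load(n); v=p.max(2)
    G=np.array([onz(c,u,vv,.013)[:2] for u,vv in((0,0),)]) 
    vv,uu=np.mgrid[:420,:560]; W=onz(c,uu.ravel(),vv.ravel(),.013).reshape(420,560,3)
    m=((v<75)&(abs(W[...,0]-xy[0])<.055)&(abs(W[...,1]-xy[1])<half)).astype(np.uint8)
    m=cv2.morphologyEx(m,cv2.MORPH_OPEN,np.ones((2,2)))
    _,l,st,_=cv2.connectedComponentsWithStats(m); k=1+np.argmax(st[1:,4]); rep(n+" foam",W[l==k])
    # cut-outs: holes inside foam
    cs,h=cv2.findContours((l==k).astype(np.uint8),cv2.RETR_CCOMP,cv2.CHAIN_APPROX_NONE)
    for q,hh in zip(cs,h[0]):
        if hh[3]>=0 and cv2.contourArea(q)>60:
            q=q[:,0]; rep("   hole",onz(c,q[:,0],q[:,1],.013))
if __name__=="__main__":
    for a in sys.argv[1:]:
        n,t=a.split(":"); foam(n,*(((.421,.186),.14) if t=="l" else ((.431,-.113),.09)))
E
python3 trays.py top0:l w1:l top0:s
```

```text
top0 foam ctr 420.5 180.5 size 239.6 70.1 long axis deg from +y -6.7 z90 [13. 13. 13.]
   hole ctr 411.1 100.2 size 69.5 29.1 long axis deg from +y -6.6 z90 [13. 13. 13.]
   hole ctr 419.7 189.4 size 77.8 56.2 long axis deg from +y -6.6 z90 [13. 13. 13.]
   hole ctr 430.2 271.1 size 49.1 44.1 long axis deg from +y -45.6 z90 [13. 13. 13.]
w1 foam ctr 424.2 182.8 size 244.3 70.8 long axis deg from +y -6.6 z90 [13. 13. 13.]
   hole ctr 435.9 277.9 size 48.1 45.4 long axis deg from +y 42.2 z90 [13. 13. 13.]
   hole ctr 413.6 90.9 size 30.6 24.4 long axis deg from +y 0.3 z90 [13. 13. 13.]
top0 foam ctr 428.8 -112.4 size 139.6 68.2 long axis deg from +y 3.6 z90 [13. 13. 13.]
   hole ctr 431.6 -136.0 size 72.2 58.6 long axis deg from +y 4.0 z90 [13. 13. 13.]
```

Emit:
jog_arm(targets=[[[-40, 3, 20], [0, 0, 0], 1], [[-75, 7, 50], [0, 0, 0], 1], [[-88, 7, 85], [0, 0, 0], 1], [[-88, 7, 110], [0, 0, 0], 1], [[-88, 7, 110], [0, 0, 0], 1]])

```text
t: 1.4
tcp_pos: [0.5305, 0.4314, 0.1813]
eef_rot: [0.002, 1.0, -0.004, -0.004]
ft_force: [-0.6, -0.5, -0.3]
width: 1.002
gripper_force: 0.0
```

```bash
python3 look.py w2; python3 - <<'E'
from meas import *
for n in("top0","w1","w2"):
    p,C,c=load(n)
    for a,b in((.02,.055),(.05,.064),(.062,.08),(.08,.11)):
        try:
            P=comp(C,(.532,.434),.035,a,b); print(n,a,len(P),(P.mean(0)*1000).round(1),(P.min(0)*1000).round(),(P.max(0)*1000).round())
        except Exception as e: print(n,a,"none")
E
python3 trays.py w2:l
```

```text
1.4 [0.5305 0.4314 0.1813] [[-1.0, 0.005, -0.008], [0.005, 1.0, -0.008], [0.008, -0.008, -1.0]]
[0.455 0.433 0.327] [[0.351, 0.185, 0.0], [0.354, 0.674, 0.0], [0.813, 0.777, 0.0], [0.817, 0.074, 0.0], [0.543, 0.431, 0.0]]
top0 0.02 135 [529.3 424.4  43.9] [513. 413.  20.] [554. 451.  55.]
top0 0.05 82 [532.3 428.9  55. ] [516. 417.  50.] [553. 451.  64.]
top0 0.062 63 [532.4 431.1  69.3] [522. 423.  63.] [545. 445.  79.]
top0 0.08 20 [531.9 432.3  92.6] [529. 429.  81.] [537. 436. 106.]
w1 0.02 468 [521.8 433.3  44.4] [513. 413.  20.] [550. 454.  55.]
w1 0.05 352 [526.2 433.6  54.9] [514. 415.  50.] [550. 454.  64.]
w1 0.062 255 [529.1 433.8  70.4] [521. 422.  62.] [544. 445.  80.]
w1 0.08 93 [530.1 434.   93.5] [528. 429.  80.] [534. 439. 107.]
w2 0.02 815 [524.7 434.1  47.3] [513. 414.  20.] [554. 455.  55.]
w2 0.05 760 [528.3 434.3  54.6] [514. 415.  50.] [552. 454.  64.]
w2 0.062 542 [529.9 434.3  70.5] [521. 422.  62.] [544. 446.  80.]
w2 0.08 192 [530.2 434.2  94.3] [527. 429.  80.] [535. 439. 108.]
w2 foam ctr 430.0 238.9 size 129.2 71.3 long axis deg from +y -6.7 z90 [13. 13. 13.]
   hole ctr 434.4 280.4 size 45.0 42.7 long axis deg from +y -61.5 z90 [13. 13. 13.]
```

View pics/w2.png

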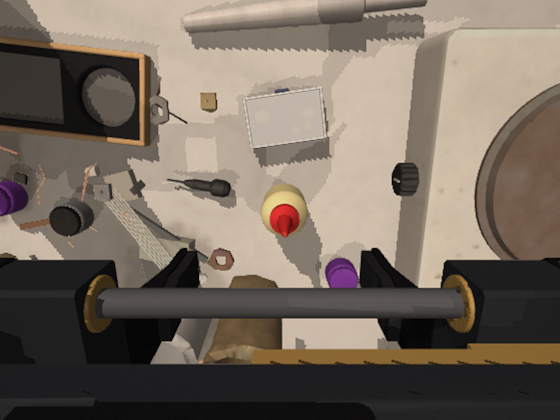

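The bottle at (284,212) is centred between the fingers, about (0.533, 0.434). Descend.

Emit:
jog_arm(targets=[[[-1, 1, 0], [0, 0, 0], 1], [[-1, 1, 30], [0, 0, 0], 1], [[-1, 1, 65], [0, 0, 0], 1], [[-1, 1, 100], [0, 0, 0], 1], [[-1, 1, 100], [0, 0, 0], 1]])

```text
t: 1.87
tcp_pos: [0.5303, 0.4342, 0.0851]
eef_rot: [-0.0, 1.0, -0.002, -0.002]
ft_force: [-1.4, -1.1, -1.5]
width: 1.003
gripper_force: 0.0
```

Emit:
jog_arm(targets=[[[0, 0, 0], [0, 0, 0], 1], [[0, 0, 0], [0, 0, 0], 1]])

```text
t: 2.03
tcp_pos: [0.5343, 0.4366, 0.0931]
eef_rot: [-0.0, 1.0, 0.002, 0.002]
ft_force: [0.7, 0.7, 0.5]
width: 1.001
gripper_force: 0.0
```

Emit:
jog_arm(targets=[[[0, 0, 10], [0, 0, 0], 1], [[0, -1, 20], [0, 0, 0], 1], [[0, -1, 28], [0, 0, 0], 1], [[0, -1, 31], [0, 0, 0], 1], [[0, -1, 31], [0, 0, 0], 1]])

```text
t: 2.45
tcp_pos: [0.5326, 0.4334, 0.0568]
eef_rot: [0.0, 1.0, -0.001, -0.001]
ft_force: [0.1, 0.7, 0.4]
width: 1.001
gripper_force: 0.0
```

Emit:
jog_arm(targets=[[[0, 0, 0], [0, 0, 0], 0.6], [[0, 0, 0], [0, 0, 0], 0.5], [[0, 0, 0], [0, 0, 0], 0.4], [[0, 0, 0], [0, 0, 0], 0.4], [[0, 0, 0], [0, 0, 0], 0.4]], squeeze=15)

```text
t: 2.87
tcp_pos: [0.5333, 0.4341, 0.0584]
eef_rot: [-0.0, 1.0, 0.0, 0.0]
ft_force: [0.9, -0.4, 0.9]
width: 0.71
gripper_force: 0.0
```

Emit:
jog_arm(targets=[[[0, 0, 0], [0, 0, 0], 0.2], [[0, 0, 0], [0, 0, 0], 0.2], [[0, 0, 0], [0, 0, 0], 0.2]], squeeze=15)

```text
t: 3.12
tcp_pos: [0.5332, 0.434, 0.0582]
eef_rot: [-0.0, 1.0, 0.0, 0.0]
ft_force: [-0.1, 0.6, -0.1]
width: 0.478
gripper_force: 0.4
```

Emit:
jog_arm(targets=[[[0, 0, 0], [0, 0, 0], 0.2], [[0, 0, -8], [0, 0, 0], 0.2], [[0, 0, -24], [0, 0, 0], 0.2], [[0, 0, -42], [0, 0, 0], 0.2], [[0, 0, -60], [0, 0, 0], 0.2]])

```text
t: 3.53
tcp_pos: [0.533, 0.4337, 0.1189]
eef_rot: [0.0, 1.0, -0.0, -0.0]
ft_force: [0.8, 0.0, -0.1]
width: 0.469
gripper_force: 15.0
```

Emit:
jog_arm(targets=[[[8, -13, -5], [0, 0, 0], 0.2], [[22, -36, -10], [0, 0, 0], 0.2], [[38, -62, -10], [0, 0, 0], 0.2], [[54, -88, -10], [0, 0, 0], 0.2], [[68, -110, -10], [0, 0, 0], 0.2]])

```text
t: 3.95
tcp_pos: [0.4643, 0.3221, 0.1285]
eef_rot: [0.0, 1.0, -0.0, 0.0]
ft_force: [-0.2, -0.5, -0.4]
width: 0.461
gripper_force: 15.0
```

Emit:
jog_arm(targets=[[[12, -20, 0], [0, 0, 0], 0.2], [[22, -36, 0], [0, 0, 0], 0.2], [[29, -48, 0], [0, 0, 0], 0.2], [[32, -53, 0], [0, 0, 0], 0.2], [[32, -53, 0], [0, 0, 0], 0.2]])

```text
t: 4.37
tcp_pos: [0.433, 0.2701, 0.1287]
eef_rot: [0.001, 1.0, 0.0, 0.0]
ft_force: [-0.6, 0.9, -1.7]
width: 0.463
gripper_force: 15.0
```

Emit:
jog_arm(targets=[[[0, 0, 0], [0, 0, 0], 0.2], [[0, 0, 0], [0, 0, 0], 0.2], [[0, 0, 0], [0, 0, 0], 0.2]])

```text
t: 4.62
tcp_pos: [0.4335, 0.2718, 0.1281]
eef_rot: [-0.0, 1.0, 0.0, 0.0]
ft_force: [-0.0, 1.2, -1.5]
width: 0.461
gripper_force: 15.0
```

```bash
python3 look.py w3; python3 trays.py w3:l; python3 - <<'E'
from meas import *
p,C,c=load("w3")
t=np.array([.433,.271])
for a,b in((.065,.09),(.09,.118),(.12,.15),(.15,.18)):
  try:
    P=comp(C,t,.04,a,b); print(a,len(P),(P.min(0)*1000).round(),(P.max(0)*1000).round())
  except Exception: print(a,'none')
E
```

```text
4.6167 [0.4335 0.2718 0.1281] [[-1.0, -0.001, 0.0], [-0.001, 1.0, 0.0], [-0.0, 0.0, -1.0]]
[0.357 0.272 0.273] [[0.274, 0.068, 0.0], [0.273, 0.476, 0.0], [0.662, 0.569, 0.0], [0.663, -0.024, 0.0], [0.432, 0.273, 0.0]]
w3 foam ctr 430.1 183.3 size 244.0 83.0 long axis deg from +y -6.6 z90 [13. 13. 13.]
   hole ctr 413.6 108.3 size 66.3 25.7 long axis deg from +y -6.3 z90 [13. 13. 13.]
   hole ctr 423.0 197.3 size 77.8 55.7 long axis deg from +y -6.7 z90 [13. 13. 13.]
0.065 334 [413. 253.  75.] [429. 292.  90.]
0.09 1292 [413. 243.  90.] [429. 301. 118.]
0.12 4644 [414. 239. 120.] [440. 304. 150.]
0.15 750 [419. 292. 150.] [445. 298. 180.]
```

View pics/w3.png

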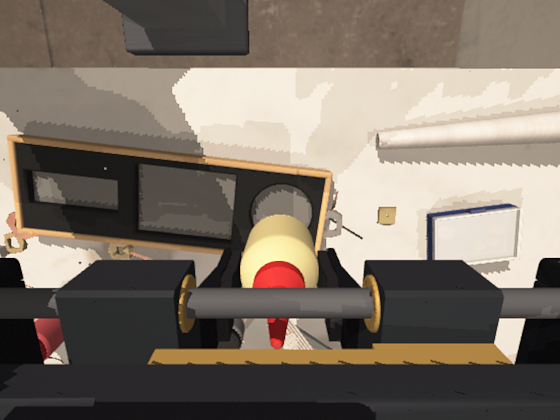

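```bash
python3 - <<'E'
from meas import *
p,C,c=load("w3")
for q in((331,171),(8,136)): print(q,(onz(c,np.array([q[0]]),np.array([q[1]]),.015)*1000).round(1), (C[q[1]+1,q[0]-1 if q[0]>100 else q[0]+2]*1000).round(1))
a=onz(c,np.array([331,8]),np.array([171,136]),.015)[:,:2]*1000
d=(a[0]-a[1]);L=np.linalg.norm(d);d/=L;n=np.array([d[1],-d[0]]);m=a.mean(0)+n*40;print("L",L,"ctr",m,"yaw",np.degrees(np.arctan2(d[0],d[1])),"bottle",m+90*d,"drill",m+10*d,"pin",m-80*d)
# hole round: gray region edges on row-slices
for z,uv in((.013,((250,205),(312,205),(280,184))),(.005,((250,205),(312,205),(280,184)))): print(z,[(onz(c,np.array([u]),np.array([v]),z)[0]*1000).round(1) for u,v in uv])
E
```

```text
(331, 171) [[396.2 312.8  15. ]] [397.8 312.9   9.9]
(8, 136) [[369.7  64.   15. ]] [370.3  67.4  17.6]
L 250.24790143633157 ctr [422.72327442 184.1836022 ] yaw 6.096117880971921 bottle [432.28097733 273.67466497] drill [423.78524141 194.12705362] pin [414.2275385  104.63599085]
0.013 [array([424.6, 248.1,  13. ]), array([424.5, 298.9,  13. ]), array([407.1, 272.6,  13. ])]
0.005 [array([426.7, 247.4,   5. ]), array([426.6, 299.7,   5. ]), array([408.6, 272.7,   5. ])]
```

The bottle at (280,250) hangs over the round cut-out, whose visible edge is at (250–312,205). It needs about 1 mm of correction. Lower and release.

Emit:
jog_arm(targets=[[[1, 1, 8], [0, 0, 0], 0.2], [[1, 1, 22], [0, 0, 0], 0.2], [[1, 1, 38], [0, 0, 0], 0.2], [[1, 1, 50], [0, 0, 0], 0.2], [[1, 1, 54], [0, 0, 0], 0.2]])

```text
t: 5.08
tcp_pos: [0.431, 0.2714, 0.0716]
eef_rot: [-0.0, 1.0, -0.001, -0.001]
ft_force: [-0.2, 0.1, -1.9]
width: 0.465
gripper_force: 15.0
```

Emit:
jog_arm(targets=[[[0, 0, 3], [0, 0, 0], 0.2], [[0, 0, 6], [0, 0, 0], 0.2], [[0, 0, 9], [0, 0, 0], 0.2], [[0, 0, 9], [0, 0, 0], 0.2], [[0, 0, 9], [0, 0, 0], 0.2]])

```text
t: 5.5
tcp_pos: [0.4323, 0.2721, 0.0654]
eef_rot: [-0.0, 1.0, 0.0, 0.0]
ft_force: [0.7, -0.2, -0.9]
width: 0.462
gripper_force: 15.0
```

Emit:
jog_arm(targets=[[[0, 0, 1], [0, 0, 0], 0.2], [[0, 0, 1], [0, 0, 0], 0.55], [[0, 0, 1], [0, 0, 0], 0.6], [[0, 0, 1], [0, 0, 0], 0.7], [[0, 0, 1], [0, 0, 0], 0.7]])

```text
t: 5.92
tcp_pos: [0.4323, 0.272, 0.0643]
eef_rot: [0.0, 1.0, 0.0, 0.0]
ft_force: [0.7, -0.2, -0.1]
width: 0.656
gripper_force: 0.0
```

Emit:
jog_arm(targets=[[[0, 0, 0], [0, 0, 0], 0.7], [[0, 0, -20], [0, 0, 0], 0.7], [[0, 0, -45], [0, 0, 0], 0.7], [[0, 0, -75], [0, 0, 0], 0.7], [[0, 0, -105], [0, 0, 0], 0.7]])

```text
t: 6.33
tcp_pos: [0.4318, 0.2716, 0.1701]
eef_rot: [0.0, 1.0, -0.0, -0.0]
ft_force: [0.5, 0.8, -0.1]
width: 0.702
gripper_force: 0.0
```

Emit:
jog_arm(targets=[[[-20, -8, -5], [0, 0, 0], 0.7], [[-50, -22, -5], [0, 0, 0], 0.7], [[-85, -37, -5], [0, 0, 0], 0.7], [[-114, -49, -5], [0, 0, 0], 0.7], [[-114, -49, -5], [0, 0, 0], 0.7]])

```text
t: 6.75
tcp_pos: [0.5512, 0.2184, 0.1741]
eef_rot: [0.003, 1.0, -0.001, 0.001]
ft_force: [-1.4, -2.0, 0.4]
width: 0.701
gripper_force: 0.0
```

Emit:
jog_arm(targets=[[[0, 0, 0], [0, 0, 0], 0.7], [[0, 0, 0], [0, 0, 0], 0.7], [[0, 0, 0], [0, 0, 0], 0.7]])

```text
t: 7.0
tcp_pos: [0.5452, 0.2238, 0.174]
eef_rot: [-0.001, 1.0, 0.0, -0.0]
ft_force: [0.2, -0.2, 0.9]
width: 0.701
gripper_force: 0.0
```

```bash
python3 look.py w4; python3 - <<'E'
from meas import *
p,C,c=load("w4")
for nm,t,r,a,b in(("jar",(.5463,.2232),.026,.02,.034),("jarlow",(.5463,.2232),.026,.006,.034),("bottle",(.4325,.273),.035,.03,.066),("spout",(.4325,.273),.035,.085,.13)):
    P=comp(C,t,r,a,b); print(nm,len(P),(P.min(0)*1000).round(1),(P.max(0)*1000).round(1)); 
P=comp(C,(.5463,.2232),.026,.02,.034);print(cv2.minEnclosingCircle((P[:,:2]*1000).astype(np.float32)),np.median(P[:,2]))
E
```

```text
7.0 [0.5452 0.2238 0.174 ] [[-1.0, -0.001, -0.001], [-0.001, 1.0, 0.0], [0.001, 0.0, -1.0]]
[0.468 0.224 0.319] [[0.372, -0.014, 0.0], [0.371, 0.462, 0.0], [0.824, 0.571, 0.0], [0.826, -0.121, 0.0], [0.557, 0.225, 0.0]]
jar 879 [530.7 206.9  20. ] [562.5 238.   30.8]
jarlow 974 [530.7 206.9   6.2] [562.5 238.   30.8]
bottle 1613 [412.6 251.3  30. ] [454.4 292.7  66. ]
spout 316 [427.9 267.2  85.4] [437.7 276.2 113.1]
((546.5517578125, 222.35386657714844), 15.948452949523926) 0.02794024830136027
```

View pics/w4.png

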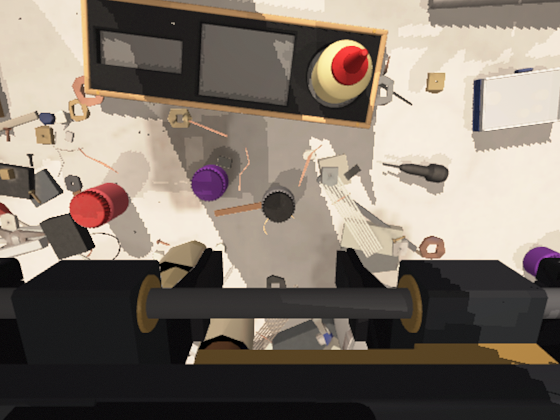

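```bash
python3 - <<'E'
from meas import *
p,C,c=load("w4"); P=C.reshape(-1,3)
for x0 in np.arange(.51,.59,.01):
    print(round(x0,3),[ (lambda s: int(s[:,2].max()*1000) if len(s) else -1)(P[(abs(P[:,1]-y0)<.004)&(abs(P[:,0]-x0)<.005)]) for y0 in np.arange(.164,.29,.008)])
E
```

```text
0.51 [252, 252, 252, 252, 245, 245, 245, 245, 245, 245, 245, 245, 252, 252, 252, 252]
0.52 [265, 272, 273, 273, 274, 274, 274, 274, 274, 274, 274, 270, 270, 270, 270, 265]
0.53 [251, 251, 251, 251, 187, 4, 27, 29, 29, 24, 268, 183, 246, 268, 24, 25]
0.54 [30, 27, 197, 240, 206, 21, 30, 29, 29, 29, 3, 207, 234, 24, 25, 24]
0.55 [3, 4, 5, 229, 206, 24, 30, 29, 29, 29, 3, 206, 222, 3, 25, 25]
0.56 [5, 5, 5, 218, 205, 3, 28, 29, 29, 27, 3, 205, 209, 3, 3, 25]
0.57 [3, 2, 3, 3, 3, 5, 4, 2, 2, 3, 3, 3, 3, 3, 2, 15]
0.58 [3, 3, 3, 3, 3, 5, 5, 3, 3, 3, 3, 3, 3, 3, 3, 15]
```

```bash
python3 - <<'E'
from meas import *
P=np.vstack([load(n)[1].reshape(-1,3) for n in("top0","w1")])
a=np.radians(10); d=P[:,:2]-[.5445,.2224]
for deg in(0,6,10,14):
    a=np.radians(deg); u=d@[np.sin(a),np.cos(a)]; v=d@[np.cos(a),-np.sin(a)]
    m=(abs(u)<.1)&(v<.065)&(v>-.04)&(P[:,2]>.06)&(P[:,2]<.2); print(deg,m.sum(),[(np.round(P[m][k],3)).tolist() for k in np.argsort(v[m])[:4]],np.sort(v[m])[:4].round(4))
E
```

```text
0 177 [[0.583, 0.129, 0.061], [0.583, 0.132, 0.06], [0.584, 0.134, 0.068], [0.584, 0.126, 0.066]] [0.0384 0.0386 0.0396 0.0398]
6 137 [[0.583, 0.132, 0.06], [0.583, 0.129, 0.061], [0.584, 0.134, 0.068], [0.585, 0.137, 0.066]] [0.0479 0.0479 0.0487 0.0489]
10 81 [[0.583, 0.132, 0.06], [0.583, 0.129, 0.061], [0.584, 0.134, 0.068], [0.585, 0.137, 0.066]] [0.0538 0.054  0.0544 0.0545]
14 56 [[0.583, 0.132, 0.06], [0.585, 0.137, 0.066], [0.588, 0.15, 0.064], [0.583, 0.129, 0.061]] [0.0594 0.0597 0.0598 0.0598]
```

Emit:
jog_arm(targets=[[[1, -1, 15], [0, 0, 5], 0.5], [[1, -1, 45], [0, 0, 10], 0.5], [[1, -1, 75], [0, 0, 10], 0.5], [[1, -1, 98], [0, 0, 10], 0.5], [[1, -1, 110], [0, 0, 10], 0.5]])

```text
t: 7.47
tcp_pos: [0.5429, 0.2222, 0.0614]
eef_rot: [0.086, 0.996, -0.001, -0.002]
ft_force: [-0.7, 0.1, -0.4]
width: 0.51
gripper_force: 0.0
```

Emit:
jog_arm(targets=[[[0, 0, 0], [0, 0, 0], 0.5], [[0, 0, 0], [0, 0, 0], 0.5], [[0, 0, 0], [0, 0, 0], 0.5]])

```text
t: 7.72
tcp_pos: [0.546, 0.2226, 0.0658]
eef_rot: [0.087, 0.996, 0.001, 0.001]
ft_force: [0.2, 0.2, 0.4]
width: 0.502
gripper_force: 0.0
```

Emit:
jog_arm(targets=[[[1, 0, 12], [0, 0, 0], 0.5], [[1, 0, 24], [0, 0, 0], 0.5], [[1, 0, 33], [0, 0, 0], 0.5], [[1, 0, 33], [0, 0, 0], 0.5], [[1, 0, 33], [0, 0, 0], 0.5]])

```text
t: 8.13
tcp_pos: [0.5436, 0.2217, 0.0301]
eef_rot: [0.087, 0.996, -0.001, -0.001]
ft_force: [-0.2, -0.7, 1.1]
width: 0.501
gripper_force: 0.0
```

Emit:
jog_arm(targets=[[[0, 0, 0], [0, 0, 0], 0.4], [[0, 0, 0], [0, 0, 0], 0.2], [[0, 0, 0], [0, 0, 0], 0.2], [[0, 0, 0], [0, 0, 0], 0.2], [[0, 0, 0], [0, 0, 0], 0.2]], squeeze=15)

```text
t: 8.55
tcp_pos: [0.5446, 0.2223, 0.0315]
eef_rot: [0.087, 0.996, 0.0, 0.0]
ft_force: [0.3, 0.2, 2.2]
width: 0.36
gripper_force: 15.0
```

Emit:
jog_arm(targets=[[[0, 0, -5], [0, 0, 0], 0.2], [[0, 0, -20], [0, 0, 0], 0.2], [[0, 0, -45], [0, 0, 0], 0.2], [[0, 0, -75], [0, 0, 0], 0.2], [[0, 0, -100], [0, 0, 0], 0.2]])

```text
t: 8.97
tcp_pos: [0.5441, 0.2219, 0.133]
eef_rot: [0.087, 0.996, -0.0, 0.0]
ft_force: [0.0, 0.9, -0.1]
width: 0.36
gripper_force: 15.0
```

Emit:
jog_arm(targets=[[[4, -15, 0], [0, 0, 0], 0.2], [[10, -45, 0], [0, 0, 0], 0.2], [[17, -80, 0], [0, 0, 0], 0.2], [[25, -115, 0], [0, 0, 0], 0.2], [[32, -150, 0], [0, 0, 0], 0.2]])

```text
t: 9.38
tcp_pos: [0.4856, 0.0786, 0.1313]
eef_rot: [0.087, 0.996, 0.0, -0.0]
ft_force: [1.3, 0.3, -0.1]
width: 0.359
gripper_force: 15.0
```

Emit:
jog_arm(targets=[[[8, -35, 0], [0, 0, 0], 0.2], [[15, -70, 0], [0, 0, 0], 0.2], [[23, -105, 0], [0, 0, 0], 0.2], [[30, -135, 0], [0, 0, -5], 0.2], [[34, -151, 0], [0, 0, -10], 0.2]])

```text
t: 9.8
tcp_pos: [0.4251, -0.0662, 0.1313]
eef_rot: [-0.0, 1.0, 0.0, -0.0]
ft_force: [-0.0, 0.4, -0.6]
width: 0.356
gripper_force: 15.0
```

Emit:
jog_arm(targets=[[[0, 0, 0], [0, 0, -2], 0.2], [[0, 0, 0], [0, 0, -4], 0.2], [[0, 0, 0], [0, 0, -4], 0.2], [[0, 0, 0], [0, 0, -4], 0.2], [[0, 0, 0], [0, 0, -4], 0.2]])

```text
t: 10.22
tcp_pos: [0.4269, -0.0627, 0.1312]
eef_rot: [-0.034, 0.999, 0.0, 0.0]
ft_force: [0.2, -0.0, 0.3]
width: 0.365
gripper_force: 15.0
```

```bash
python3 look.py w5; python3 trays.py w5:s; python3 - <<'E'
from meas import *
p,C,c=load("w5")
rep("stone",comp(C,*O["stone"]))
E
```

```text
10.2167 [ 0.4269 -0.0627  0.1312] [[-0.998, -0.069, -0.0], [-0.069, 0.998, 0.0], [-0.0, 0.0, -1.0]]
[ 0.35  -0.068  0.276] [[0.281, -0.279, 0.0], [0.252, 0.132, 0.0], [0.637, 0.253, 0.0], [0.68, -0.345, 0.0], [0.427, -0.062, 0.0]]
w5 foam ctr 444.3 -101.0 size 155.5 93.0 long axis deg from +y 3.6 z90 [13. 13. 13.]
   hole ctr 445.2 -61.6 size 71.9 53.8 long axis deg from +y -84.9 z90 [13. 13. 13.]
   hole ctr 433.0 -131.8 size 68.8 55.8 long axis deg from +y 4.0 z90 [13. 13. 13.]
stone ctr 399.1 -278.2 size 49.2 45.0 long axis deg from +y 24.1 z90 [18.  22.1 23.5]
```

View pics/w5.png

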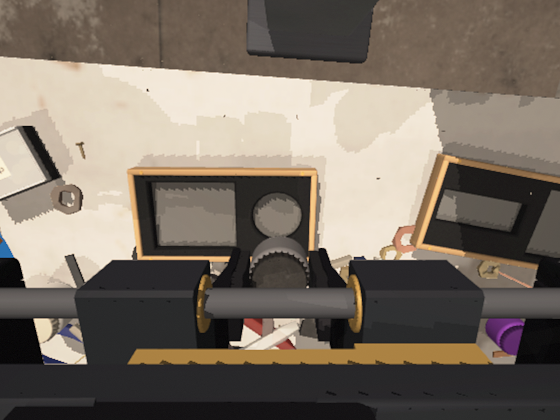

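```bash
python3 - <<'E'
from meas import *
p,C,c=load("w5")
a=onz(c,np.array([317,129]),np.array([170,170]),.015)[:,:2]*1000
d=a[0]-a[1];L=np.linalg.norm(d);d/=L;n=np.array([d[1],-d[0]]);m=a.mean(0)+n*40
print("L",L,"ctr",m,"d",d,"jar",m+44*d,"stone",m-26*d)
print([(onz(c,np.array([u]),np.array([v]),.013)[0]*1000).round(1) for u,v in((252,213),(301,213),(277,191))])
P=comp(C,(.427,-.063),.03,.108,.14);print((P.min(0)*1000).round(1),(P.max(0)*1000).round(1))
E
```

```text
L 150.06693867109783 ctr [ 432.48506267 -107.05391566] d [-0.06956508  0.99757742] jar [429.42419901 -63.16050939] stone [ 434.29375484 -132.99092845]
[array([427.2, -85.2,  13. ]), array([424.4, -44.4,  13. ]), array([407.1, -65.7,  13. ])]
[412.6 -88.5 108. ] [436.7 -38.3 140. ]
```

Jar at (279,265), held above the round cut-out at (252–301, 191+). It's nearly centred, so lower and release.

Emit:
jog_arm(targets=[[[0, -1, 10], [0, 0, 0], 0.2], [[0, -1, 35], [0, 0, 0], 0.2], [[0, -1, 60], [0, 0, 0], 0.2], [[0, -1, 78], [0, 0, 0], 0.2], [[0, -1, 82], [0, 0, 0], 0.2]])

```text
t: 10.68
tcp_pos: [0.4247, -0.0639, 0.046]
eef_rot: [-0.035, 0.999, -0.0, -0.002]
ft_force: [-0.4, -0.1, -1.1]
width: 0.362
gripper_force: 15.0
```

Emit:
jog_arm(targets=[[[0, 0, 4], [0, 0, 0], 0.2], [[0, 0, 8], [0, 0, 0], 0.2], [[0, 0, 11], [0, 0, 0], 0.2], [[0, 0, 11], [0, 0, 0], 0.2], [[0, 0, 11], [0, 0, 0], 0.2]])

```text
t: 11.1
tcp_pos: [0.4274, -0.0638, 0.0386]
eef_rot: [-0.035, 0.999, 0.0, 0.0]
ft_force: [-0.2, -0.0, -1.6]
width: 0.362
gripper_force: 15.0
```

Emit:
jog_arm(targets=[[[0, 0, 1], [0, 0, 0], 0.2], [[0, 0, 1], [0, 0, 0], 0.6], [[0, 0, 1], [0, 0, 0], 0.6], [[0, 0, 1], [0, 0, 0], 0.6], [[0, 0, 1], [0, 0, 0], 0.6]])

```text
t: 11.52
tcp_pos: [0.4271, -0.0638, 0.0373]
eef_rot: [-0.035, 0.999, 0.0, 0.0]
ft_force: [0.2, -0.1, -0.5]
width: 0.561
gripper_force: 0.0
```

Emit:
jog_arm(targets=[[[0, 0, -8], [0, 0, 0], 0.6], [[0, 0, -40], [0, 0, 0], 0.7], [[5, -30, -80], [0, 0, 0], 0.8], [[12, -65, -120], [0, 0, 0], 1], [[20, -105, -150], [0, 0, 0], 1]])

```text
t: 11.93
tcp_pos: [0.4173, -0.1483, 0.1712]
eef_rot: [-0.036, 0.999, 0.0, 0.001]
ft_force: [1.7, -0.4, 0.9]
width: 0.818
gripper_force: 0.0
```

Emit:
jog_arm(targets=[[[7, -40, -5], [0, 0, 7], 1], [[14, -75, -10], [0, 0, 14], 1], [[20, -110, -10], [0, 0, 21], 1], [[20, -110, -10], [0, 0, 28], 1], [[20, -110, -10], [0, 0, 35], 1]])

```text
t: 12.35
tcp_pos: [0.4041, -0.2614, 0.1793]
eef_rot: [0.272, 0.962, -0.0, 0.0]
ft_force: [0.3, 1.3, -0.4]
width: 0.995
gripper_force: 0.0
```

Emit:
jog_arm(targets=[[[0, 0, 0], [0, 0, 7], 1], [[0, 0, 0], [0, 0, 14], 1], [[0, 0, 0], [0, 0, 21], 1], [[0, 0, 0], [0, 0, 28], 1], [[0, 0, 0], [0, 0, 35], 1]])

```text
t: 12.77
tcp_pos: [0.4047, -0.259, 0.179]
eef_rot: [0.547, 0.837, 0.0, 0.0]
ft_force: [0.4, 0.5, -0.2]
width: 0.998
gripper_force: 0.0
```

Emit:
jog_arm(targets=[[[0, 0, 0], [0, 0, 0], 1], [[0, 0, 0], [0, 0, 0], 1], [[0, 0, 0], [0, 0, 0], 1]])

```text
t: 13.02
tcp_pos: [0.4049, -0.259, 0.1787]
eef_rot: [0.543, 0.84, 0.0, 0.0]
ft_force: [-1.5, 0.5, 0.7]
width: 1.0
gripper_force: 0.0
```

```bash
python3 look.py w6; python3 - <<'E'
from meas import *
p,C,c=load("w6")
rep("stone",comp(C,*O["stone"]))
try:
    P=comp(C,(.429,-.064),.025,.02,.04);print("jar",cv2.minEnclosingCircle((P[:,:2]*1000).astype(np.float32)),np.median(P[:,2]))
except Exception as e: print(e)
P=np.vstack([load(n)[1].reshape(-1,3) for n in("top0",)]); d=P[:,:2]-[.4025,-.281]
a=np.radians(23.4); u=d@[np.cos(a),np.sin(a)]; v=d@[-np.sin(a),np.cos(a)]
m=(abs(u)<.1)&(v>-.1)&(v<.06)&(P[:,2]>.04)&(P[:,2]<.3)
for k in np.argsort(-v[m])[:4]: print(P[m][k].round(3),u[m][k].round(3),v[m][k].round(3))
E
```

```text
13.0167 [ 0.4049 -0.259   0.1787] [[-0.41, 0.912, 0.0], [0.912, 0.41, -0.0], [-0.0, 0.0, -1.0]]
[ 0.373 -0.189  0.324] [[0.113, -0.199, 0.0], [0.553, -0.0, 0.0], [0.843, -0.375, 0.0], [0.202, -0.664, 0.0], [0.411, -0.271, 0.0]]
stone ctr 399.8 -285.1 size 60.9 47.8 long axis deg from +y 23.7 z90 [21.2 22.2 23.5]
jar ((428.79278564453125, -65.81941223144531), 15.600631713867188) 0.03224056549768242
[ 0.329 -0.361  0.042] -0.1 -0.044
[ 0.329 -0.361  0.047] -0.1 -0.044
[ 0.329 -0.362  0.057] -0.1 -0.045
[ 0.329 -0.362  0.061] -0.1 -0.046
```

View pics/w6.png

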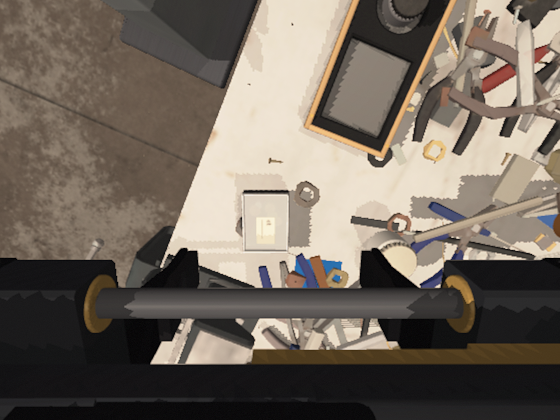

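Jar seated at (428.8,-65.8), lid top about 31 mm. The stone box at (266,221) in the wrist view is aligned with the jaws. The vise is close on the left, so I'll take the box slightly off-centre, away from it.

Emit:
jog_arm(targets=[[[-8, -5, 15], [0, 0, 0], 1], [[-16, -9, 45], [0, 0, 0], 1], [[-16, -9, 78], [0, 0, 0], 1], [[-16, -9, 105], [0, 0, 0], 1], [[-16, -9, 115], [0, 0, 0], 1]])

```text
t: 13.48
tcp_pos: [0.4012, -0.2763, 0.0603]
eef_rot: [0.544, 0.839, -0.001, -0.002]
ft_force: [-0.8, 0.1, -0.9]
width: 1.0
gripper_force: 0.0
```

Emit:
jog_arm(targets=[[[0, 0, 5], [0, 0, 0], 1], [[0, 0, 15], [0, 0, 0], 1], [[0, 0, 27], [0, 0, 0], 1], [[0, 0, 35], [0, 0, 0], 1], [[0, 0, 35], [0, 0, 0], 1]])

```text
t: 13.9
tcp_pos: [0.4028, -0.2768, 0.0274]
eef_rot: [0.544, 0.839, -0.0, -0.001]
ft_force: [0.3, -0.3, -0.5]
width: 1.003
gripper_force: 0.0
```

Emit:
jog_arm(targets=[[[0, 0, 0], [0, 0, 0], 0.8], [[0, 0, 0], [0, 0, 0], 0.6], [[0, 0, 0], [0, 0, 0], 0.5], [[0, 0, 0], [0, 0, 0], 0.4], [[0, 0, 0], [0, 0, 0], 0.3]], squeeze=20)

```text
t: 14.32
tcp_pos: [0.4035, -0.2773, 0.0288]
eef_rot: [0.545, 0.839, 0.0, 0.0]
ft_force: [-1.0, 0.8, 0.6]
width: 0.706
gripper_force: 0.0
```

Emit:
jog_arm(targets=[[[0, 0, 0], [0, 0, 0], 0.3], [[0, 0, 0], [0, 0, 0], 0.3], [[0, 0, 0], [0, 0, 0], 0.3]])

```text
t: 14.57
tcp_pos: [0.4031, -0.2773, 0.0285]
eef_rot: [0.545, 0.839, -0.0, -0.0]
ft_force: [-0.6, 0.5, 2.3]
width: 0.517
gripper_force: 20.0
```

Emit:
jog_arm(targets=[[[0, 0, -5], [0, 0, 0], 0.3], [[0, 0, -20], [0, 0, 0], 0.3], [[0, 0, -45], [0, 0, 0], 0.3], [[0, 0, -75], [0, 0, 0], 0.3], [[0, 0, -100], [0, 0, 0], 0.3]])

```text
t: 14.98
tcp_pos: [0.4029, -0.2776, 0.1302]
eef_rot: [0.545, 0.838, -0.0, 0.0]
ft_force: [0.0, 0.7, -0.8]
width: 0.518
gripper_force: 20.0
```

Emit:
jog_arm(targets=[[[14, 10, 0], [0, 0, 0], 0.3], [[36, 26, 0], [0, 0, 0], 0.3], [[60, 43, 0], [0, 0, 0], 0.3], [[84, 61, 0], [0, 0, 0], 0.3], [[104, 75, 0], [0, 0, 0], 0.3]])

```text
t: 15.4
tcp_pos: [0.4297, -0.1498, 0.1289]
eef_rot: [0.544, 0.839, 0.0, 0.0]
ft_force: [0.6, -0.4, -1.4]
width: 0.515
gripper_force: 20.0
```

Emit:
jog_arm(targets=[[[12, 9, 0], [0, 0, 4], 0.3], [[19, 13, 0], [0, 0, 10], 0.3], [[19, 13, 0], [0, 0, 16], 0.3], [[19, 13, 0], [0, 0, 20], 0.3], [[19, 13, 0], [0, 0, 20], 0.3]])

```text
t: 15.82
tcp_pos: [0.4335, -0.1289, 0.1287]
eef_rot: [0.683, 0.73, 0.0, 0.0]
ft_force: [0.3, -0.4, -0.4]
width: 0.516
gripper_force: 20.0
```

Emit:
jog_arm(targets=[[[0, 0, 0], [0, 0, 0], 0.3], [[0, 0, 0], [0, 0, 0], 0.3], [[0, 0, 0], [0, 0, 0], 0.3]])

```text
t: 16.07
tcp_pos: [0.4335, -0.1292, 0.1285]
eef_rot: [0.681, 0.732, -0.0, 0.0]
ft_force: [0.6, -0.7, -0.8]
width: 0.513
gripper_force: 20.0
```

```bash
python3 look.py w7; python3 trays.py w7:s; python3 - <<'E'
from meas import *
p,C,c=load("w7")
P=comp(C,(.434,-.134),.05,.1,.13);rep("box",P);P=C[(C[...,2]<.13)&(C[...,2]>.09)&(np.hypot(C[...,0]-.434,C[...,1]+.13)<.06)];print((P.min(0)*1000).round(),(P.max(0)*1000).round())
E
```

```text
16.0667 [ 0.4335 -0.1292  0.1285] [[-0.071, 0.997, -0.0], [0.997, 0.071, -0.0], [-0.0, -0.0, -1.0]]
[ 0.428 -0.052  0.273] [[0.219, 0.015, 0.0], [0.625, 0.045, 0.0], [0.746, -0.337, 0.0], [0.154, -0.38, 0.0], [0.434, -0.128, 0.0]]
w7 foam ctr 431.3 -88.7 size 100.5 70.5 long axis deg from +y 4.0 z90 [13. 13. 13.]
   hole ctr 433.1 -116.3 size 57.7 34.4 long axis deg from +y -85.9 z90 [13. 13. 13.]
   hole ctr 429.5 -64.2 size 40.3 39.8 long axis deg from +y -85.9 z90 [13. 13. 13.]
box ctr 432.5 -120.4 size 62.9 32.8 long axis deg from +y -87.5 z90 [114.3 122.  125.9]
[ 401. -167.  102.] [ 464. -103.  130.]
```

View pics/w7.png

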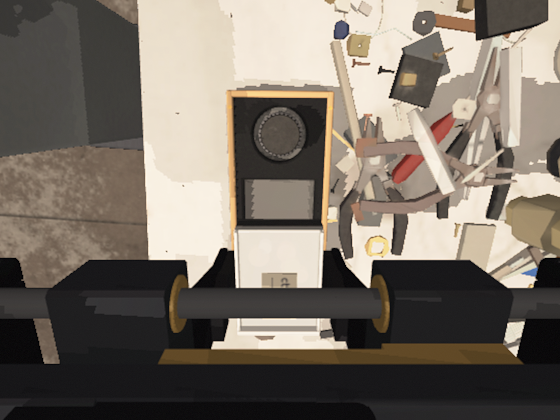

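```bash
python3 - <<'E'
from meas import *
p,C,c=load("w7")
f=lambda u,v,z:(onz(c,np.array([u]),np.array([v]),z)[0]*1000).round(1)
print("boxfront L,R",f(236,229,.1195),f(322,229,.1195),"hole",f(244,179,.013),f(315,179,.013),"tray corners",f(230,91,.015),f(333,93,.015))
E
```

```text
boxfront L,R [ 410.4 -106.6  119.5] [ 452.9 -103.5  119.5] hole [ 403.2 -101.2   13. ] [460.  -97.1  13. ] tray corners [390.3 -35.8  15. ] [466.5 -31.7  15. ]
```

Box front edge at (236–322,229), cut-out near edge at (244–315,179). Projected, they agree within 1 mm. Lower and release.

Emit:
jog_arm(targets=[[[0, 0, 10], [0, 0, 0], 0.3], [[0, 0, 35], [0, 0, 0], 0.3], [[0, 0, 60], [0, 0, 0], 0.3], [[0, 0, 76], [0, 0, 0], 0.3], [[0, 0, 80], [0, 0, 0], 0.3]])

```text
t: 16.53
tcp_pos: [0.4314, -0.1289, 0.0454]
eef_rot: [0.682, 0.731, -0.002, -0.002]
ft_force: [-0.7, 0.3, -0.2]
width: 0.515
gripper_force: 20.0
```

Emit:
jog_arm(targets=[[[0, 0, 5], [0, 0, 0], 0.3], [[0, 0, 9], [0, 0, 0], 0.3], [[0, 0, 12], [0, 0, 0], 0.3], [[0, 0, 12], [0, 0, 0], 0.3], [[0, 0, 12], [0, 0, 0], 0.3]])

```text
t: 16.95
tcp_pos: [0.4339, -0.1292, 0.0369]
eef_rot: [0.682, 0.731, 0.0, 0.0]
ft_force: [-0.6, 0.4, -1.0]
width: 0.512
gripper_force: 20.0
```

Emit:
jog_arm(targets=[[[0, 0, 0], [0, 0, 0], 0.55], [[0, 0, 0], [0, 0, 0], 0.7], [[0, 0, 0], [0, 0, 0], 0.75], [[0, 0, 0], [0, 0, 0], 0.75], [[0, 0, 0], [0, 0, 0], 0.75]])

```text
t: 17.37
tcp_pos: [0.4336, -0.1291, 0.0365]
eef_rot: [0.682, 0.731, 0.0, 0.0]
ft_force: [0.2, -0.7, 0.9]
width: 0.724
gripper_force: 0.0
```

Emit:
jog_arm(targets=[[[0, 0, 0], [0, 0, 0], 0.75], [[0, 0, -20], [0, 0, 0], 0.75], [[0, 0, -55], [0, 0, 0], 0.75], [[0, 0, -95], [0, 0, 0], 0.8], [[0, 0, -130], [0, 0, 0], 0.8]])

```text
t: 17.78
tcp_pos: [0.4332, -0.1295, 0.1684]
eef_rot: [0.682, 0.731, -0.0, 0.0]
ft_force: [2.7, 0.3, -0.2]
width: 0.787
gripper_force: 0.0
```

Emit:
jog_arm(targets=[[[15, 2, -20], [0, 0, 0], 1], [[50, 5, -40], [0, 0, 0], 1], [[90, 9, -40], [0, 0, 0], 1], [[130, 13, -40], [0, 0, 0], 1], [[170, 17, -40], [0, 0, 0], 1]])

```text
t: 18.2
tcp_pos: [0.4385, 0.0434, 0.2071]
eef_rot: [0.682, 0.731, 0.001, 0.0]
ft_force: [0.2, 0.2, -0.5]
width: 0.989
gripper_force: 0.0
```

```bash
python3 - <<'E'
from cell import *
import numpy as np
p,d=camera("top"); np.savez("top1.npz",p=p,d=d)
from meas import *
C=cloud(calibration("top"),d)
rep("stone",comp(C,(.433,-.134),.045,.018,.035)); rep("jar",comp(C,(.429,-.065),.024,.02,.04))
E
```

```text
stone ctr 436.6 -160.4 size 43.2 8.1 long axis deg from +y -84.8 z90 [24.2 26.1 29. ]Traceback (most recent call last):
  File "<stdin>", line 6, in <module>
  File "meas.py", line 7, in comp
    k=1+np.argmax(st[1:,4]); return C[l==k]
        ~~~~~~~~~^^^^^^^^^^
    return _wrapfunc(a, 'argmax', axis=axis, out=out, **kwds)
    return bound(*args, **kwds)
ValueError: attempt to get argmax of an empty sequence
```

Emit:
jog_arm(targets=[[[38, 4, 0], [0, 0, 0], 1], [[76, 8, 0], [0, 0, 0], 1], [[114, 12, 0], [0, 0, 0], 1], [[152, 15, 0], [0, 0, 0], 1], [[190, 19, 0], [0, 0, 0], 1]])

```text
t: 18.67
tcp_pos: [0.444, 0.2343, 0.2064]
eef_rot: [0.682, 0.731, 0.0, -0.0]
ft_force: [2.1, -0.2, -0.1]
width: 0.996
gripper_force: 0.0
```

Emit:
jog_arm(targets=[[[38, 4, 0], [0, 0, -1], 1], [[76, 8, 0], [0, 0, -2], 1], [[114, 12, 0], [0, 0, -4], 1], [[152, 16, 0], [0, 0, -4], 1], [[180, 19, 0], [0, 0, -4], 1]])

```text
t: 19.08
tcp_pos: [0.4498, 0.4168, 0.2059]
eef_rot: [0.655, 0.755, -0.0, -0.0]
ft_force: [0.9, 0.2, 0.4]
width: 1.005
gripper_force: 0.0
```

Emit:
jog_arm(targets=[[[20, 2, 15], [0, 0, 0], 1], [[20, 2, 30], [0, 0, 0], 1], [[20, 2, 30], [0, 0, 0], 1], [[20, 2, 30], [0, 0, 0], 1], [[20, 2, 30], [0, 0, 0], 1]])

```text
t: 19.5
tcp_pos: [0.4507, 0.4327, 0.1771]
eef_rot: [0.657, 0.754, 0.0, 0.0]
ft_force: [0.1, 0.0, -0.5]
width: 0.998
gripper_force: 0.0
```

```bash
python3 look.py w8; python3 - <<'E'
from meas import *
p,C,c=load("w8")
rep("drill",comp(C,*O["drill"])); rep("pin",comp(C,*O["pin"]))
E
```

```text
19.5 [0.4507 0.4327 0.1771] [[-0.138, 0.99, 0.001], [0.99, 0.138, -0.0], [-0.0, 0.001, -1.0]]
[0.44  0.509 0.322] [[0.189, 0.572, 0.0], [0.665, 0.639, 0.0], [0.837, 0.2, 0.0], [0.144, 0.103, 0.0], [0.453, 0.42, 0.0]]
drill ctr 449.9 435.6 size 69.6 47.5 long axis deg from +y 7.6 z90 [19.2 20.2 21.5]
pin ctr 515.0 363.5 size 36.7 16.3 long axis deg from +y -10.3 z90 [11.4 15.6 19.4]
```

Emit:
jog_arm(targets=[[[2, 0, 15], [0, 0, 0], 1], [[2, 0, 45], [0, 0, 0], 1], [[2, 0, 78], [0, 0, 0], 1], [[2, 0, 105], [0, 0, 0], 1], [[2, 0, 115], [0, 0, 0], 1]])

```text
t: 19.97
tcp_pos: [0.4488, 0.4335, 0.0586]
eef_rot: [0.656, 0.754, -0.002, 0.0]
ft_force: [-0.8, -0.7, -1.4]
width: 1.0
gripper_force: 0.0
```

Emit:
jog_arm(targets=[[[0, 0, 5], [0, 0, 0], 1], [[0, 0, 15], [0, 0, 0], 1], [[0, 0, 27], [0, 0, 0], 1], [[0, 0, 34], [0, 0, 0], 1], [[0, 0, 34], [0, 0, 0], 1]])

```text
t: 20.38
tcp_pos: [0.4493, 0.435, 0.0263]
eef_rot: [0.656, 0.755, -0.001, 0.0]
ft_force: [0.3, -0.9, 0.1]
width: 1.0
gripper_force: 0.0
```

Emit:
jog_arm(targets=[[[0, 0, 0], [0, 0, 0], 0.8], [[0, 0, 0], [0, 0, 0], 0.6], [[0, 0, 0], [0, 0, 0], 0.5], [[0, 0, 0], [0, 0, 0], 0.4], [[0, 0, 0], [0, 0, 0], 0.3]], squeeze=20)

```text
t: 20.8
tcp_pos: [0.4499, 0.4357, 0.0279]
eef_rot: [0.656, 0.755, 0.0, -0.0]
ft_force: [0.6, 0.6, -0.7]
width: 0.708
gripper_force: 0.0
```

Emit:
jog_arm(targets=[[[0, 0, 0], [0, 0, 0], 0.3], [[0, 0, 0], [0, 0, 0], 0.3], [[0, 0, 0], [0, 0, 0], 0.3]])

```text
t: 21.05
tcp_pos: [0.4498, 0.4356, 0.0276]
eef_rot: [0.656, 0.755, 0.0, 0.0]
ft_force: [0.5, 0.6, 0.9]
width: 0.518
gripper_force: 20.0
```

Emit:
jog_arm(targets=[[[0, 0, -5], [0, 0, 0], 0.3], [[0, 0, -25], [0, 0, 0], 0.3], [[0, 0, -60], [0, 0, 0], 0.3], [[0, 0, -95], [0, 0, 0], 0.3], [[0, 0, -130], [0, 0, 0], 0.3]])

```text
t: 21.47
tcp_pos: [0.4493, 0.4351, 0.1589]
eef_rot: [0.656, 0.755, -0.0, -0.0]
ft_force: [2.3, 1.4, -0.3]
width: 0.513
gripper_force: 20.0
```

Emit:
jog_arm(targets=[[[-10, -3, -20], [0, 0, 0], 0.3], [[-30, -8, -28], [0, 0, 0], 0.3], [[-60, -15, -28], [0, 0, 0], 0.3], [[-95, -24, -28], [0, 0, 0], 0.3], [[-130, -33, -28], [0, 0, 0], 0.3]])

```text
t: 21.88
tcp_pos: [0.4346, 0.301, 0.1857]
eef_rot: [0.656, 0.755, 0.0, -0.0]
ft_force: [0.7, -0.6, 0.1]
width: 0.514
gripper_force: 20.0
```

Emit:
jog_arm(targets=[[[-35, -9, 0], [0, 0, 0], 0.3], [[-68, -17, 0], [0, 0, 3], 0.3], [[-92, -23, 0], [0, 0, 8], 0.3], [[-106, -27, 0], [0, 0, 12], 0.3], [[-106, -27, 0], [0, 0, 14.5], 0.3]])

```text
t: 22.3
tcp_pos: [0.423, 0.1897, 0.1858]
eef_rot: [0.749, 0.663, -0.0, 0.0]
ft_force: [0.4, 0.1, -1.4]
width: 0.511
gripper_force: 20.0
```

Emit:
jog_arm(targets=[[[0, 0, 5], [0, 0, 0], 0.3], [[0, 0, 20], [0, 0, 0], 0.3], [[0, 0, 40], [0, 0, 0], 0.3], [[0, 0, 50], [0, 0, 0], 0.3], [[0, 0, 50], [0, 0, 0], 0.3]])

```text
t: 22.72
tcp_pos: [0.4216, 0.1931, 0.1331]
eef_rot: [0.745, 0.667, -0.002, -0.0]
ft_force: [-0.5, -0.4, -1.6]
width: 0.516
gripper_force: 20.0
```

Emit:
jog_arm(targets=[[[0, 0, 0], [0, 0, 0], 0.3], [[0, 0, 0], [0, 0, 0], 0.3], [[0, 0, 0], [0, 0, 0], 0.3]])

```text
t: 22.97
tcp_pos: [0.4237, 0.1939, 0.1364]
eef_rot: [0.746, 0.666, 0.001, 0.0]
ft_force: [-0.3, 0.3, -1.4]
width: 0.513
gripper_force: 20.0
```

```bash
python3 look.py w9; python3 trays.py w9:l
```

```text
22.9667 [0.4237 0.1939 0.1364] [[0.113, 0.994, 0.001], [0.994, -0.113, 0.001], [0.001, 0.001, -1.0]]
[0.432 0.27  0.281] [[0.234, 0.379, 0.0], [0.651, 0.332, 0.0], [0.701, -0.077, 0.0], [0.094, -0.008, 0.0], [0.424, 0.192, 0.0]]
w9 foam ctr 431.0 251.2 size 105.7 72.8 long axis deg from +y -6.5 z90 [13. 13. 13.]
   hole ctr 426.9 218.5 size 56.9 31.1 long axis deg from +y 83.5 z90 [13. 13. 13.]
   hole ctr 433.5 272.8 size 50.6 50.0 long axis deg from +y 38.4 z90 [13. 13. 13.]
```

View pics/w9.png

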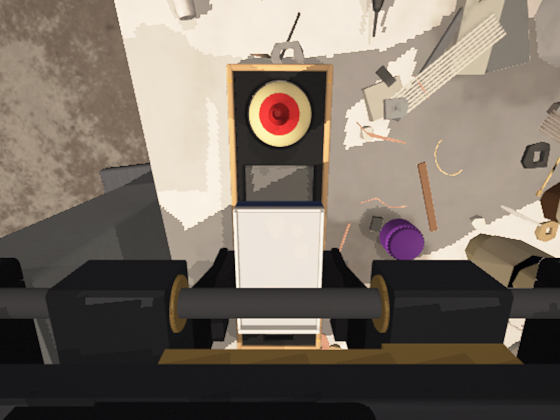

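```bash
python3 - <<'E'
from meas import *
p,C,c=load("w9")
f=lambda u,v,z:(onz(c,np.array([u]),np.array([v]),z)[0]*1000).round(1)
print("boxfront",f(235,208,.1265),f(324,208,.1265),"hole",f(245,165,.013),f(315,165,.013))
d=np.array([.113,.9936]);print("box ctr",(f(235,208,.1265)+f(324,208,.1265))[:2]/2-35*d,"hole ctr",(f(245,165,.013)+f(315,165,.013))[:2]/2-40*d,"via bottle hole",np.array([433.5,272.8])-80*d)
E
```

```text
boxfront [406.1 230.9 126.5] [449.3 226.  126.5] hole [400.6 237.1  13. ] [457.4 230.7  13. ]
box ctr [423.745 193.674] hole ctr [424.48  194.156] via bottle hole [424.46  193.312]
```

Box and cut-out agree within 1 mm (box front edge at 235–324,208; cut-out edge at 245–315,165). Lower by 100 mm in total and release.

Emit:
jog_arm(targets=[[[0, 1, 10], [0, 0, 0], 0.3], [[0, 1, 35], [0, 0, 0], 0.3], [[0, 1, 62], [0, 0, 0], 0.3], [[0, 1, 82], [0, 0, 0], 0.3], [[0, 1, 88], [0, 0, 0], 0.3]])

```text
t: 23.43
tcp_pos: [0.4224, 0.1923, 0.0443]
eef_rot: [0.746, 0.666, -0.002, -0.0]
ft_force: [0.2, -1.0, -0.2]
width: 0.513
gripper_force: 20.0
```

Emit:
jog_arm(targets=[[[0, 0, 5], [0, 0, 0], 0.3], [[0, 0, 9], [0, 0, 0], 0.3], [[0, 0, 11], [0, 0, 0], 0.3], [[0, 0, 11], [0, 0, 0], 0.3], [[0, 0, 11], [0, 0, 0], 0.3]])

```text
t: 23.85
tcp_pos: [0.4246, 0.1936, 0.0371]
eef_rot: [0.746, 0.666, 0.001, 0.0]
ft_force: [-0.5, -0.2, -1.0]
width: 0.512
gripper_force: 20.0
```

Emit:
jog_arm(targets=[[[0, 0, 1.5], [0, 0, 0], 0.3], [[0, 0, 1.5], [0, 0, 0], 0.6], [[0, 0, 1.5], [0, 0, 0], 0.75], [[0, 0, 1.5], [0, 0, 0], 0.75], [[0, 0, 1.5], [0, 0, 0], 0.75]])

```text
t: 24.27
tcp_pos: [0.4242, 0.1934, 0.0351]
eef_rot: [0.746, 0.666, 0.0, 0.0]
ft_force: [0.3, -0.3, 0.2]
width: 0.711
gripper_force: 0.0
```

Emit:
jog_arm(targets=[[[0, 0, 0], [0, 0, 0], 0.75], [[0, 0, -20], [0, 0, 0], 0.75], [[0, 0, -55], [0, 0, 0], 0.75], [[0, 0, -95], [0, 0, 0], 0.8], [[0, 0, -130], [0, 0, 0], 0.8]])

```text
t: 24.68
tcp_pos: [0.4239, 0.193, 0.1669]
eef_rot: [0.746, 0.666, -0.0, 0.0]
ft_force: [1.0, 1.1, -0.9]
width: 0.792
gripper_force: 0.0
```

Emit:
jog_arm(targets=[[[10, 4, -20], [0, 0, 0], 1], [[45, 15, -30], [0, 0, 4], 1], [[85, 28, -30], [0, 0, 4], 1], [[125, 42, -30], [0, 0, 4], 1], [[165, 55, -30], [0, 0, 4], 1]])

```text
t: 25.1
tcp_pos: [0.4976, 0.3514, 0.1954]
eef_rot: [0.769, 0.639, 0.001, -0.0]
ft_force: [0.9, -0.1, 0.6]
width: 0.988
gripper_force: 0.0
```

Emit:
jog_arm(targets=[[[2, 0, 10], [0, 0, 0], 1], [[2, 0, 20], [0, 0, 0], 1], [[2, 0, 20], [0, 0, 0], 1], [[2, 0, 20], [0, 0, 0], 1], [[2, 0, 20], [0, 0, 0], 1]])

```text
t: 25.52
tcp_pos: [0.4973, 0.3503, 0.1754]
eef_rot: [0.769, 0.639, 0.0, 0.0]
ft_force: [-0.4, -0.7, -0.1]
width: 0.998
gripper_force: 0.0
```

```bash
python3 look.py w10; python3 - <<'E'
from meas import *
from cell import read_state
p,C,c=load("w10"); v=p.max(2); W=C
rep("pin",comp(C,(.514,.353),.042,.006,.025))
vv,uu=np.mgrid[:420,:560]; G=onz(c,uu.ravel(),vv.ravel(),.009).reshape(420,560,3)
m=((v<70)&(np.hypot(G[...,0]-.514,G[...,1]-.352)<.04)).astype(np.uint8)
_,l,st,_=cv2.connectedComponentsWithStats(m);rep("pin dark z9",G[l==1+np.argmax(st[1:,4])])
P=np.vstack([load(n)[1].reshape(-1,3) for n in("top0","w1")]); t=read_state()["tcp_pos"][:2]
d=P[:,:2]-t; a=np.radians(-10.5); u=d@[np.cos(a),np.sin(a)]; w=d@[-np.sin(a),np.cos(a)]
m=(abs(w)<.045)&(u>0)&(u<.2)&(P[:,2]>.055)&(P[:,2]<.2)&~((P[:,2]<.15)&(np.hypot(P[:,0]-.533,P[:,1]-.434)<.03))
for k in np.argsort(u[m])[:4]: print(P[m][k].round(3),u[m][k].round(3),w[m][k].round(3))
E
```

```text
25.5167 [0.4973 0.3503 0.1754] [[0.184, 0.983, 0.0], [0.983, -0.184, -0.0], [-0.0, 0.0, -1.0]]
[0.511 0.426 0.32 ] [[0.295, 0.565, 0.0], [0.764, 0.477, 0.0], [0.788, 0.009, 0.0], [0.104, 0.136, 0.0], [0.496, 0.338, 0.0]]
pin ctr 513.5 350.9 size 61.2 16.3 long axis deg from +y -10.0 z90 [11.7 15.3 19.2]
pin dark z9 ctr 515.4 358.3 size 46.3 15.4 long axis deg from +y -10.1 z90 [9. 9. 9.]
[0.63  0.325 0.079] 0.135 -0.001
[0.63  0.326 0.078] 0.135 0.0
[0.63  0.323 0.075] 0.135 -0.003
[0.63  0.325 0.074] 0.135 -0.001
```

View pics/w10.png

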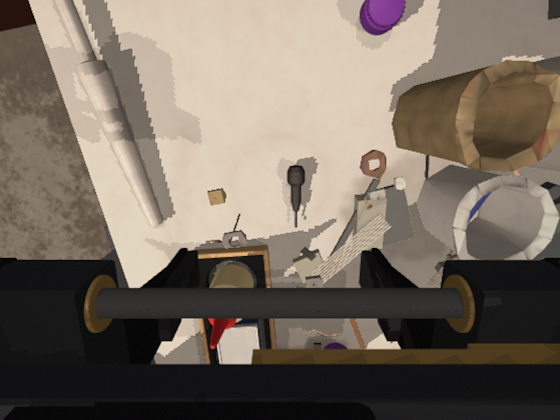

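```bash
python3 - <<'E'
from meas import *
p,C,c=load("w10"); P=comp(C,(.514,.353),.042,.004,.025)
d=(P[:,:2]-[.5135,.3509])*1000; a=np.radians(10); ax=d@[np.sin(a),np.cos(a)]; la=d@[np.cos(a),-np.sin(a)]
for k in range(-32,33,6):
    m=(ax>=k)&(ax<k+6)
    if m.any(): print(k+3,m.sum(),"lat",la[m].min().round(1),la[m].max().round(1),"zmax",(P[m,2].max()*1000).round(1),"zmed",(np.median(P[m,2])*1000).round(1))
Q=C.reshape(-1,3); d=(Q[:,:2]-[.5135,.3509])*1000; ax=d@[np.sin(a),np.cos(a)]; la=d@[np.cos(a),-np.sin(a)]
for s in(1,-1): print(s,[(k,(Q[m,2].max()*1000).round()) for k in range(15,65,5) for m in [(abs(ax-4)<14)&(s*la>k)&(s*la<k+5)&(Q[:,2]<.08)] if m.any()])
E
```

```text
-29 10 lat -0.3 0.7 zmax 12.0 zmed 10.8
-23 10 lat -0.4 0.7 zmax 12.6 zmed 11.4
-17 19 lat -2.3 0.6 zmax 12.8 zmed 11.6
-11 35 lat -4.0 3.6 zmax 15.4 zmed 13.6
-5 60 lat -5.2 4.4 zmax 16.0 zmed 14.3
1 64 lat -5.3 4.3 zmax 17.1 zmed 14.7
7 72 lat -5.3 4.3 zmax 16.5 zmed 14.7
13 71 lat -8.2 8.1 zmax 19.7 zmed 16.1
19 115 lat -8.2 8.2 zmax 20.2 zmed 17.6
25 114 lat -8.2 8.1 zmax 20.0 zmed 17.3
31 50 lat -7.1 5.9 zmax 18.1 zmed 15.6
1 [(15, np.float64(3.0)), (20, np.float64(3.0)), (25, np.float64(4.0)), (30, np.float64(4.0)), (35, np.float64(4.0)), (40, np.float64(4.0)), (45, np.float64(4.0)), (50, np.float64(3.0)), (55, np.float64(27.0)), (60, np.float64(28.0))]
-1 [(15, np.float64(4.0)), (20, np.float64(4.0)), (25, np.float64(4.0)), (30, np.float64(3.0)), (35, np.float64(4.0)), (40, np.float64(3.0)), (45, np.float64(4.0)), (50, np.float64(3.0)), (55, np.float64(4.0)), (60, np.float64(3.0))]
```

The pin vice at (297,192) is aligned. The body clears the holder behind by about 24 mm, and the strip at +55 mm is outside a half-open jaw. Grip it at the middle.

Emit:
jog_arm(targets=[[[5, 16, 15], [0, 0, 0], 0.5], [[5, 16, 45], [0, 0, 0], 0.5], [[5, 16, 78], [0, 0, 0], 0.5], [[5, 16, 105], [0, 0, 0], 0.5], [[5, 16, 115], [0, 0, 0], 0.5]])

```text
t: 25.98
tcp_pos: [0.5122, 0.3518, 0.0568]
eef_rot: [0.769, 0.639, -0.002, -0.0]
ft_force: [-0.3, -0.8, -0.4]
width: 0.704
gripper_force: 0.0
```

Emit:
jog_arm(targets=[[[0, 0, 5], [0, 0, 0], 0.5], [[0, 0, 15], [0, 0, 0], 0.5], [[0, 0, 27], [0, 0, 0], 0.5], [[0, 0, 34], [0, 0, 0], 0.5], [[0, 0, 34], [0, 0, 0], 0.5]])

```text
t: 26.4
tcp_pos: [0.5133, 0.3533, 0.0248]
eef_rot: [0.769, 0.639, -0.001, 0.0]
ft_force: [-0.5, 0.6, 0.0]
width: 0.504
gripper_force: 0.0
```

Emit:
jog_arm(targets=[[[0, 0, 0], [0, 0, 0], 0.4], [[0, 0, 0], [0, 0, 0], 0.4], [[0, 0, 0], [0, 0, 0], 0.4]])

```text
t: 26.65
tcp_pos: [0.5142, 0.354, 0.0267]
eef_rot: [0.769, 0.639, 0.001, 0.0]
ft_force: [0.7, 0.3, 0.2]
width: 0.417
gripper_force: 0.0
```

Emit:
jog_arm(targets=[[[-2, 0, 1], [0, 0, 0], 0.35], [[-2, 0, 1], [0, 0, 0], 0.25], [[-2, 0, 1], [0, 0, 0], 0.15], [[-2, 0, 1], [0, 0, 0], 0.05], [[-2, 0, 1], [0, 0, 0], 0.05]], squeeze=15)

```text
t: 27.07
tcp_pos: [0.5135, 0.3517, 0.025]
eef_rot: [0.769, 0.639, 0.0, 0.0]
ft_force: [0.3, -0.3, 1.5]
width: 0.195
gripper_force: 15.0
```

Emit:
jog_arm(targets=[[[0, 0, 0], [0, 0, 0], 0], [[0, 0, 0], [0, 0, 0], 0], [[0, 0, 0], [0, 0, 0], 0], [[0, 0, 0], [0, 0, 0], 0]])

```text
t: 27.4
tcp_pos: [0.5135, 0.3517, 0.025]
eef_rot: [0.769, 0.639, 0.0, 0.0]
ft_force: [0.1, -0.5, 2.6]
width: 0.198
gripper_force: 15.0
```

Emit:
jog_arm(targets=[[[0, 0, -5], [0, 0, 0], 0], [[0, 0, -25], [0, 0, 0], 0], [[0, 0, -60], [0, 0, 0], 0], [[0, 0, -95], [0, 0, 0], 0], [[0, 0, -130], [0, 0, 0], 0]])

```text
t: 27.82
tcp_pos: [0.5131, 0.3514, 0.1564]
eef_rot: [0.769, 0.639, -0.0, 0.0]
ft_force: [0.9, 1.1, -0.5]
width: 0.194
gripper_force: 15.0
```

Emit:
jog_arm(targets=[[[-15, -3, -15], [0, 0, 0], 0], [[-45, -9, -15], [0, 0, 0], 0], [[-80, -16, -15], [0, 0, 0], 0], [[-115, -23, -15], [0, 0, 0], 0], [[-150, -30, -15], [0, 0, 0], 0]])

```text
t: 28.23
tcp_pos: [0.4558, 0.2083, 0.1701]
eef_rot: [0.769, 0.64, 0.0, -0.0]
ft_force: [0.4, -0.2, -0.4]
width: 0.197
gripper_force: 15.0
```

Emit:
jog_arm(targets=[[[-35, -7, 0], [0, 0, 0], 0], [[-68, -13, 0], [0, 0, -2], 0], [[-95, -18, 0], [0, 0, -4], 0], [[-112, -22, 0], [0, 0, -4], 0], [[-112, -22, 0], [0, 0, -4], 0]])

```text
t: 28.65
tcp_pos: [0.4134, 0.1002, 0.1702]
eef_rot: [0.747, 0.664, -0.0, -0.0]
ft_force: [-0.2, 0.3, 0.1]
width: 0.193
gripper_force: 15.0
```

Emit:
jog_arm(targets=[[[0, 0, 10], [0, 0, 0], 0], [[0, 0, 30], [0, 0, 0], 0], [[0, 0, 50], [0, 0, 0], 0], [[0, 0, 60], [0, 0, 0], 0], [[0, 0, 60], [0, 0, 0], 0]])

```text
t: 29.07
tcp_pos: [0.4132, 0.1037, 0.1075]
eef_rot: [0.746, 0.666, -0.002, -0.0]
ft_force: [-0.3, 0.2, -0.8]
width: 0.192
gripper_force: 15.0
```

Emit:
jog_arm(targets=[[[0, 0, 0], [0, 0, 0], 0], [[0, 0, 0], [0, 0, 0], 0], [[0, 0, 0], [0, 0, 0], 0]])

```text
t: 29.32
tcp_pos: [0.4153, 0.104, 0.1108]
eef_rot: [0.746, 0.666, 0.001, 0.0]
ft_force: [0.4, -0.4, -0.1]
width: 0.196
gripper_force: 15.0
```

```bash
python3 look.py w11; python3 trays.py w11:l; python3 - <<'E'
from meas import *
p,C,c=load("w11")
rep("drill",comp(C,(.424,.194),.05,.017,.035))
P=comp(C,(.414,.104),.045,.07,.105);rep("pin",P)
E
```

```text
29.3167 [0.4153 0.104  0.1108] [[0.113, 0.994, 0.001], [0.994, -0.113, 0.001], [0.001, 0.001, -1.0]]
[0.424 0.18  0.256] [[0.244, 0.279, 0.0], [0.623, 0.236, 0.0], [0.668, -0.136, 0.0], [0.117, -0.073, 0.0], [0.417, 0.11, 0.0]]
w11 foam ctr 421.7 151.3 size 212.6 110.0 long axis deg from +y -0.0 z90 [13. 13. 13.]
   hole ctr 401.0 55.0 size 16.3 9.1 long axis deg from +y -6.5 z90 [13. 13. 13.]
   hole ctr 413.9 105.8 size 68.3 26.3 long axis deg from +y -7.4 z90 [13. 13. 13.]
   hole ctr 424.0 193.6 size 77.8 56.8 long axis deg from +y -6.6 z90 [13. 13. 13.]
drill ctr 422.1 193.5 size 69.4 47.5 long axis deg from +y -6.6 z90 [24.2 25.1 26.4]
pin ctr 415.7 114.4 size 41.2 16.5 long axis deg from +y -7.2 z90 [ 98.5 101.3 104.8]
```

View pics/w11.png

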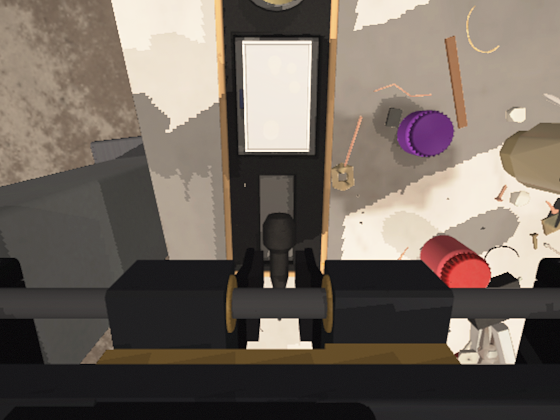

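Drill box at (277,96), seated (top about 23 mm). The pin vice at (278,245) sits over its slot at (277,200). Lower and release.

Emit:
jog_arm(targets=[[[0, -1, 10], [0, 0, 0], 0], [[0, -1, 30], [0, 0, 0], 0], [[0, -1, 50], [0, 0, 0], 0], [[0, -1, 63], [0, 0, 0], 0], [[0, -1, 67], [0, 0, 0], 0]])

```text
t: 29.78
tcp_pos: [0.4122, 0.1031, 0.0408]
eef_rot: [0.746, 0.666, -0.001, -0.0]
ft_force: [-0.1, -0.1, -0.7]
width: 0.197
gripper_force: 15.0
```

Emit:
jog_arm(targets=[[[0, 0, 4], [0, 0, 0], 0], [[0, 0, 7], [0, 0, 0], 0], [[0, 0, 9], [0, 0, 0], 0], [[0, 0, 9], [0, 0, 0], 0], [[0, 0, 9], [0, 0, 0], 0]])

```text
t: 30.2
tcp_pos: [0.4139, 0.1038, 0.0343]
eef_rot: [0.746, 0.666, 0.0, 0.0]
ft_force: [0.6, -0.8, -0.3]
width: 0.197
gripper_force: 15.0
```

Emit:
jog_arm(targets=[[[0, 0, 0], [0, 0, 0], 0], [[0, 0, 0], [0, 0, 0], 0]])

```text
t: 30.37
tcp_pos: [0.4138, 0.1038, 0.0343]
eef_rot: [0.746, 0.666, 0.0, 0.0]
ft_force: [-0.6, -0.2, -1.0]
width: 0.195
gripper_force: 15.0
```

Lower 1 mm more, open, lift, back off, and check everything.

Emit:
jog_arm(targets=[[[0, 0, 0.8], [0, 0, 0], 0], [[0, 0, 0.8], [0, 0, 0], 0.3], [[0, 0, 0.8], [0, 0, 0], 0.4], [[0, 0, 0.8], [0, 0, 0], 0.45], [[0, 0, 0.8], [0, 0, 0], 0.45]])

```text
t: 30.78
tcp_pos: [0.4136, 0.1037, 0.0331]
eef_rot: [0.746, 0.666, 0.0, 0.0]
ft_force: [0.0, -0.1, 0.6]
width: 0.401
gripper_force: 0.0
```

Emit:
jog_arm(targets=[[[0, 0, 0], [0, 0, 0], 0.45], [[0, 0, -20], [0, 0, 0], 0.45], [[0, 0, -55], [0, 0, 0], 0.45], [[0, 0, -95], [0, 0, 0], 0.5], [[0, 0, -135], [0, 0, 0], 0.5]])

```text
t: 31.2
tcp_pos: [0.4129, 0.1032, 0.1695]
eef_rot: [0.746, 0.666, -0.001, -0.0]
ft_force: [1.3, 0.5, -0.1]
width: 0.483
gripper_force: 0.0
```

Emit:
jog_arm(targets=[[[-35, 5, -40], [0, 0, 0], 0.5], [[-70, 10, -70], [0, 0, 0], 0.5], [[-105, 15, -100], [0, 0, 0], 0.5], [[-130, 20, -110], [0, 0, 0], 0.5], [[-130, 20, -110], [0, 0, 0], 0.5]])

```text
t: 31.62
tcp_pos: [0.4201, -0.0335, 0.2822]
eef_rot: [0.748, 0.663, 0.003, 0.002]
ft_force: [0.1, 0.2, -0.4]
width: 0.501
gripper_force: 0.0
```

Emit:
jog_arm(targets=[[[0, 0, 0], [0, 0, 0], 0.5], [[0, 0, 0], [0, 0, 0], 0.5], [[0, 0, 0], [0, 0, 0], 0.5], [[0, 0, 0], [0, 0, 0], 0.5], [[0, 0, 0], [0, 0, 0], 0.5]])

```text
t: 32.03
tcp_pos: [0.4184, -0.0267, 0.2773]
eef_rot: [0.745, 0.667, -0.001, -0.0]
ft_force: [0.6, -0.5, 0.2]
width: 0.498
gripper_force: 0.0
```

```bash
python3 look.py w12; python3 - <<'E'
from meas import *
from cell import camera,calibration
p,d=camera("top");ct=calibration("top");CT=cloud(ct,d)
_,C,c=load("w12")
for n,CC in(("w12",C),("top",CT)):
    print(n)
    for k,a in {"pin":((.414,.104),.04,.015,.03),"drill":((.424,.194),.05,.018,.035),"stone":((.434,-.134),.05,.02,.035),"jar":((.429,-.065),.024,.026,.04),"bottle":((.433,.273),.03,.05,.07),"red":((.545,.059),.03,.035,.06),"white":((.526,-.2625),.035,.03,.06)}.items():
        try: rep(k,comp(CC,*a))
        except Exception: print(k,"none")
E
```

```text
32.0333 [ 0.4184 -0.0267  0.2773] [[0.111, 0.994, -0.002], [0.994, -0.111, -0.001], [-0.001, -0.002, -1.0]]
[0.427 0.05  0.422] [[0.128, 0.211, 0.0], [0.753, 0.141, 0.0], [0.83, -0.471, -0.0], [-0.083, -0.372, 0.0], [0.415, -0.068, 0.0]]
w12
pin ctr 386.8 110.0 size 66.2 24.5 long axis deg from +y -6.3 z90 [15.1 15.6 17.6]
drill ctr 420.2 164.6 size 44.1 14.2 long axis deg from +y 84.1 z90 [23.2 24.9 26.7]
stone ctr 431.9 -135.0 size 61.2 47.5 long axis deg from +y 3.3 z90 [26.1 27.3 28.8]
jar ctr 428.3 -62.9 size 30.2 29.7 long axis deg from +y -37.7 z90 [29.9 33.  34.5]
bottle none
red ctr 543.3 58.0 size 32.5 32.2 long axis deg from +y -57.6 z90 [41.7 47.  48.7]
white none
top
pin ctr 415.0 111.9 size 44.7 15.4 long axis deg from +y -3.0 z90 [16.  19.1 23.7]
drill ctr 423.9 193.7 size 70.0 46.0 long axis deg from +y -6.4 z90 [21.  23.4 26.8]
stone none
jar none
bottle ctr 433.6 271.9 size 40.6 38.1 long axis deg from +y 42.5 z90 [52.4 57.5 68.8]
red ctr 545.2 58.9 size 31.0 28.7 long axis deg from +y 87.8 z90 [43.  45.5 49.8]
white none
```

```bash
python3 - <<'E'
from meas import *
from cell import *
_,C,c=load("w12"); P=C.reshape(-1,3); d=(P[:,:2]-[.414,.104])*1000; a=np.radians(6.5)
ax=d@[np.sin(a),np.cos(a)]; la=d@[np.cos(a),-np.sin(a)]
for lo,hi in((-38,-30),(-30,-10),(-8,8),(12,28),(28,33),(33,38)):
    m=(ax>lo)&(ax<hi)&(abs(la)<12)&(P[:,2]<.05); print(lo,m.sum(),(np.percentile(P[m,2],[5,95])*1000).round(1), (lambda q:(la[q].min().round(1),la[q].max().round(1)) if q.any() else None)(m&(P[:,2]>.017)))
E
```

```text
-38 142 [ 6.3 15.9] (np.float64(-1.6), np.float64(-1.5))
-30 364 [ 5.9 17.4] (np.float64(-4.7), np.float64(1.1))
-8 302 [ 6.1 21. ] (np.float64(-5.7), np.float64(3.5))
12 328 [ 6.2 24.2] (np.float64(-8.8), np.float64(7.0))
28 69 [ 5.8 20.5] (np.float64(-6.1), np.float64(3.7))
33 135 [ 6.  15.3] (np.float64(2.7), np.float64(2.7))
```

Bulb top is at 22 mm after the bias, and handle and shank sit 5 mm higher than on the bench. The pin vice lies flat in its slot and centred, so hand in.

```bash
python3 -c "
from cell import *
print(finish_job())"
```

```text
the job is handed in; nothing more can be done
None
```

I handed the job in at about 32 s of the 122 s. All five kit things measured seated in their own cut-outs and released, and the bottle stayed upright throughout. The red jar measured unmoved; the white jar was never approached but was out of view in the last pictures, so I couldn't re-measure it.

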